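# Pack sealed sample strips in the lower tier of a transport case

## Robot

A 7-joint arm with a two-finger parallel gripper is mounted at the origin on the work surface. World frame = base frame: x ahead of the robot, y to its left, z up, the work surface at z = 0. Lengths are in m, angles in rad, forces in N, time in s.
With the tool pointing down it reaches from about 0.425 to 1.025 m from the base axis. Payload 9.4 kg.
Tool frame: the origin (TCP) lies on the front face of the gripper's body, between the roots of the fingers; the fingertips stand 73 mm ahead of it and the grasp point (between the pads) lies 54 mm ahead of it; z points along the fingers, y is the line along which they close (so a half turn about z gives the same grasp; the last joint's range is limited). The gripper opens to 85 mm and grips with 20 to 120 N. Pads are 22 mm wide; open, the fingers measure 114 mm over their backs; the gripper's body (76 mm by 85 mm) begins 54 mm behind the grasp point. The pads swing forward as they close: fully open they stand 13 mm farther back than shut.
Start: joints at [1.13, 0.599, -0.003, 1.599, 0.002, 0.943, -0.08], TCP at [0.258, -0.678, 0.304] pointing down, gripper open.
Joint ranges: [-2.57, 2.57], [-0.35, 1.97], [-1.29, 1.29], [0.11, 2.56], [-1.05, 4.19], [0.11, 1.86], [-2.63, 2.63]. Speed limits (rad/s): [2.22, 2.22, 3.01, 3.01, 3.14, 3.14, 3.14].

## Interface

Orientations are given as a rotation vector (axis times angle).
In Python, from station import observe, capture, close_job gives the robot as it stands. The module is installed in compiled form; this text tells all that it offers.
- The arm moves only by the tool jog_arm, never from a script. Its argument "rows" is a list of rows, each a list of 5 numbers: the opening, from 0 (shut) to 1 (fully open), then the shift along the tool's x, y, z in units of 40 mm (1.0 is 40 mm), then the turn about the tool's z in units of 5 degrees (1.0 is 5 degrees). A call has 1 to 12 rows; each row shifts and turns the commanded pose from where the row before left it, along the tool's axes as they then stand; what a row does not reach is not made up. A row lasts 1/12 s, in which the tool goes at most 41.7 mm and 7.16 degrees, less where a joint would pass 70% of its speed; a pose out of reach is approached as far as the arm can. A call with a number of a shift or a turn outside -1 to 1 is refused whole. A call with a gripper value outside its range is refused whole. The fingers move at their own pace and stop on an object; "grip_force" is the grip in N (left out, the last holds). Time passes only in rows, so rows that do not move let the fingers close. It gives the time, the measured TCP pose, the force, the opening and the grip force at its end, in the units of the state.
- observe(): the state, without advancing time (a new reading comes with each control period).
- capture(name): name is "scene" or "top"; returns a dict with "img" (420x560x3 uint8, red, green, blue), "z_map" (420x560 float32, m along the optical axis (not along the pixel's ray), 0 where there is no reading), "fx", "fy", "cx", "cy" (pixels), "distortion" ([k1, k2, p1, p2, k3] as OpenCV has them; the pictures are not rectified), "xyz" and "attitude" of the camera in the world. Camera axes: x right, y down, z forward; pixel columns grow to the right and rows downward; lengths in m; the calibration is good to about 2 mm. A picture is of the moment at which its call begins.
- close_job(): hands the job in; it is judged then, once.
The state is a dict: "t": time; "qpos": joint angles; "dq": joint speeds; "tau": joint torques, N m; "tool_pos": TCP position; "eef_rot": TCP orientation; "contact_force": force on the tool from outside, world axes, zero at the start; "wrist_torque": the same for the moment, N m; "finger_gap": opening from 0.0 (shut) to 1.0 (fully open); "grip_force": force on a finger pad.
Only numpy, scipy, OpenCV 4.12 (cv2) and the standard library are available. Lean on these libraries where they do the work, as an engineer would, in place of code of your own. Each camera call takes 0.05 s, during which the arm holds its last target. There are 200 camera calls.

## Task

Clear the stamp off the transport case onto the rubber mat, swing the case's divider flap fully up and back, and stand every strip of sealed tubes that is on the table flat on the floor of the lower tier, foil up, side by side and lengthwise from the front of the case to its hinge side. Then lay the aluminium retaining bar across the two notched supports over them, close the flap fully, and stand the stamp upright back on the flap. Do not upset the cup, jar, marker and timer that stand about.

Things in the scene. Friction and masses are not known exactly. Their poses are not given: they have to be found in the camera images.
- case: grey open-topped transport case fixed to the table, outside 160 (x) x 297 (y) x 60 mm tall, walls and floor 6 mm thick; origin at the centre of its underside, x from its front (robot side) to the hinge side, y along its width. Inside is the lower tier: floor 6 mm above the table, 148 mm in x and 245 mm in y between the two bar supports
- support_l (a point): top of the seat of the aluminium support at the case's left end, at (0, +132.5, 34) mm in the case frame; seat 20 mm long in y; cheeks 10 mm higher on either side leave a notch 34 mm wide in x, centred on this point, for the bar; the support block is 60 mm wide in x
- support_r (a point): top of the seat of the aluminium support at the case's right end, at (0, -132.5, 34) mm in the case frame; seat 20 mm long in y; cheeks 10 mm higher on either side leave a notch 34 mm wide in x, centred on this point, for the bar; the support block is 60 mm wide in x
- flap (a joint): angle of the white divider flap (160 x 297 x 5 mm, 0.2 kg) on the case: 0 closed on the rim, its top 66 mm above the table; grows as the front edge swings up and back about the hinge on the far (+x) rim; upright at 1.57, stop at 2.1 rad. Fully up means beyond 1.35. A stiff hinge (0.22 N m friction) holds it where it is left
- flap_knob (a point): centre of the flap's black T-knob, a round bar 30 mm long (along the case's y), 16 mm in diameter, on a thin post 28 mm above the flap's top face, 140 mm from the hinge line, at mid width. Pinched by its two ends it turns between the pads as the flap swings. Closed: at (-60, 0, 94) mm in the case frame; flap up: on its far side
- flap_hinge (a point): middle of the flap's hinge line (parallel to the case's y), at (80, 0, 63.5) mm in the case's frame; the flap's mid plane passes through it
- bar: aluminium retaining bar 276 long (its x) x 24 wide (its y) x 14 mm thick, 0.2 kg; origin at the centre of its underside. Starts on the table to the right of the case, pointing ahead. In place it lies along the case's y in both notches, underside 34 mm above the table, 4.5 mm short of the case's walls at each end
- stamp: self-inking stamp, white foot 34 (x) x 50 (y) x 30 mm tall and above it a blue body 30 x 44 mm up to 74 mm; 0.11 kg; origin at the centre of its underside. Starts upright on the closed flap, to the left of the knob
- mat: black rubber mat 110 x 110 x 3 mm fixed on the table to the left of the case, where the stamp is to stand meanwhile; origin at the centre of its underside
- strip0: strip of four white foil-sealed sample tubes in a white holder: as a block 106 long (x) x 28 wide (y) x 26 mm tall, 70 g, foil up; origin at the centre of its underside. Two to four of the four strips are present, the others absent (None); they lie on the table to the right of the bar
- strip1: strip of four white foil-sealed sample tubes in a white holder: as a block 106 long (x) x 28 wide (y) x 26 mm tall, 70 g, foil up; origin at the centre of its underside. Two to four of the four strips are present, the others absent (None); they lie on the table to the right of the bar
- strip2: strip of four white foil-sealed sample tubes in a white holder: as a block 106 long (x) x 28 wide (y) x 26 mm tall, 70 g, foil up; origin at the centre of its underside. Two to four of the four strips are present, the others absent (None); they lie on the table to the right of the bar
- strip3: strip of four white foil-sealed sample tubes in a white holder: as a block 106 long (x) x 28 wide (y) x 26 mm tall, 70 g, foil up; origin at the centre of its underside. Two to four of the four strips are present, the others absent (None); they lie on the table to the right of the bar
- cup: grey plastic cup 66 mm wide, 85 mm tall, behind the strips; leave alone
- jar: brown jar 60 mm wide, 75 mm tall, behind the bar; leave alone
- marker: black marker pen 110 mm long, 14 mm thick, lying in front of the case; leave alone
- timer: white flat timer 60 x 75 x 25 mm on the right; leave alone

How it is judged:
On the way, in this order (a step that is already met when the one before it is completed fails the run):
1. the stamp stands upright on the mat, released (horizontal distance between stamp and mat below 0.05 m and height (world z) of stamp between -0.002 and 0.009 m and angle between stamp's own z axis and vertical below 0.1 rad and contact force between stamp and the fingers below 0.1 N), for 0.2 s.
2. the flap is swung up beyond 1.35 rad (value of joint flap above 1.35 rad), for 0.2 s.
3. every strip present stands flat in the lower tier, foil up, released (x of strip0 in the frame of case between -0.03 and 0.03 m and y of strip0 in the frame of case between -0.115 and 0.115 m and z of strip0 in the frame of case between 0.002 and 0.011 m and angle between each of strip0, strip1, strip2, strip3's own z axis and vertical below 0.12 rad and angle between the x axis of each of strip0, strip1, strip2, strip3 and the x axis of case, either way round below 0.4 rad and x of strip1 in the frame of case between -0.03 and 0.03 m and y of strip1 in the frame of case between -0.115 and 0.115 m and z of strip1 in the frame of case between 0.002 and 0.011 m and x of strip2 in the frame of case between -0.03 and 0.03 m and y of strip2 in the frame of case between -0.115 and 0.115 m and z of strip2 in the frame of case between 0.002 and 0.011 m and x of strip3 in the frame of case between -0.03 and 0.03 m and y of strip3 in the frame of case between -0.115 and 0.115 m and z of strip3 in the frame of case between 0.002 and 0.011 m and contact force between each of strip0, strip1, strip2, strip3 and the fingers below 0.1 N), for 0.2 s.
4. the bar lies in both notches, released (x of bar in the frame of case between -0.009 and 0.009 m and y of bar in the frame of case between -0.009 and 0.009 m and z of bar in the frame of case between 0.03 and 0.038 m and angle between the x axis of bar and the y axis of case, either way round below 0.07 rad and contact force between bar and the fingers below 0.1 N), for 0.2 s.
5. the flap is closed (value of joint flap below 0.05 rad), for 0.2 s.
At the end, for the whole second after the job is handed in: every strip flat on the tier floor, foil up (0.12 rad), within 30 mm of the case centre line, 0.4 rad of its x; bar in both notches (9 mm, 0.07 rad); flap below 0.05 rad; stamp upright (0.1 rad) on the flap within 70 mm (x), 130 mm (y) of the case centre; all at rest (x of strip0 in the frame of case between -0.03 and 0.03 m and y of strip0 in the frame of case between -0.115 and 0.115 m and z of strip0 in the frame of case between 0.002 and 0.011 m and angle between each of strip0, strip1, strip2, strip3's own z axis and vertical below 0.12 rad and angle between the x axis of each of strip0, strip1, strip2, strip3 and the x axis of case, either way round below 0.4 rad and x of strip1 in the frame of case between -0.03 and 0.03 m and y of strip1 in the frame of case between -0.115 and 0.115 m and z of strip1 in the frame of case between 0.002 and 0.011 m and x of strip2 in the frame of case between -0.03 and 0.03 m and y of strip2 in the frame of case between -0.115 and 0.115 m and z of strip2 in the frame of case between 0.002 and 0.011 m and x of strip3 in the frame of case between -0.03 and 0.03 m and y of strip3 in the frame of case between -0.115 and 0.115 m and z of strip3 in the frame of case between 0.002 and 0.011 m and linear speed of each of strip0, strip1, strip2, strip3, bar, stamp below 0.02 m/s and x of bar in the frame of case between -0.009 and 0.009 m and y of bar in the frame of case between -0.009 and 0.009 m and z of bar in the frame of case between 0.03 and 0.038 m and angle between the x axis of bar and the y axis of case, either way round below 0.07 rad and value of joint flap below 0.05 rad and x of stamp in the frame of case between -0.07 and 0.07 m and y of stamp in the frame of case between -0.13 and 0.13 m and z of stamp in the frame of case between 0.061 and 0.071 m and angle between stamp's own z axis and vertical below 0.1 rad); the robot touches nothing.
It fails at once if the cup is pushed more than 60 mm or knocked over (distance of cup from where it was at the start of the episode above 0.06 m or angle between cup's own z axis and vertical above 0.7 rad).
It fails at once if the jar is pushed more than 60 mm or knocked over (distance of jar from where it was at the start of the episode above 0.06 m or angle between jar's own z axis and vertical above 0.7 rad).
It fails at once if the marker is pushed more than 60 mm or knocked over (distance of marker from where it was at the start of the episode above 0.06 m).
It fails at once if the timer is pushed more than 60 mm or knocked over (distance of timer from where it was at the start of the episode above 0.06 m or angle between timer's own z axis and vertical above 0.7 rad).
Of strip0, strip1, strip2, strip3 only 2 to 4 are there at a start; the rules pass over those that are not, and their reading is None.
At some moment in a run one of strip0, strip1, strip2, strip3 may be knocked a few centimetres aside while the robot is not near it.
It also fails if it takes over 210 s, if anything falls off the work surface, if the arm or the gripper's body presses on something with over 40 N, if the wrist force passes 120 N, or if a joint passes its speed limit or range.

## Working session

There is one attempt and no reset: what is moved stays moved. The work goes in short steps, Python scripts to look and compute and a tool call to move; the robot and the scene stay as the last step left them, time stands still between calls to the robot, and variables do not carry over. Pictures are saved under pics/ and viewed, at most 14 in all, crops included, and the job is handed in when it is done.

Besides the shell and the picture viewer there is one more tool, called after "Call:" as name(argument=value, ...) on one line, values as JSON. jog_arm: Moves the arm, as the interface text tells. Its arguments: {"type":"object","properties":{"rows":{"type":"array"},"grip_force":{"type":"number"}},"required":["rows"]}

```bash
mkdir -p pics; cat > h.py <<'E'
import numpy as np, cv2
from scipy.spatial.transform import Rotation as R
from station import observe, capture, close_job
def cap(n, f=None):
    c=capture(n)
    if f: cv2.imwrite('pics/'+f, c['img'][:,:,::-1])
    return c
def rot(c):
    a=np.array(c['attitude'],float)
    return a if a.shape==(3,3) else R.from_rotvec(a).as_matrix()
def cloud(c):
    h,w=c['z_map'].shape
    u,v=np.meshgrid(np.arange(w),np.arange(h))
    K=np.array([[c['fx'],0,c['cx']],[0,c['fy'],c['cy']],[0,0,1.]])
    p=cv2.undistortPoints(np.stack([u.ravel(),v.ravel()],1).astype(np.float64)[:,None],K,np.array(c['distortion'],float))[:,0]
    d=np.c_[p,np.ones(len(p))]*c['z_map'].ravel()[:,None]
    P=d@rot(c).T+np.array(c['xyz'])
    P[c['z_map'].ravel()==0]=np.nan
    return P.reshape(h,w,3)
E
python3 - <<'E'
from h import *
print(observe())
for n in('top','scene'):
    c=cap(n,n+'0.png'); print(n,c['xyz'],c['attitude'],c['fx'],c['distortion'])
    P=cloud(c); np.save(n+'0.npy',P)
    for v in range(20,420,50): print([tuple(np.round(P[v,u],3)) for u in range(30,560,125)])
E
```

```text
{'t': 0.0, 'qpos': array([ 1.13030786,  0.6000786 , -0.00254738,  1.6000749 ,  0.00180163,
        0.94289519, -0.07982097]), 'dq': array([-1.09439619e-04,  1.41996563e-03, -8.24198360e-04, -1.05502903e-04,
        4.39998447e-05,  4.47765444e-05, -1.39144036e-03]), 'tau': array([-2.20851662e-04, -7.76450944e+01,  1.56418238e+00, -2.57999110e+01,
        1.21963859e-02,  9.07467620e-03, -9.83163545e-06]), 'tool_pos': array([ 0.25784794, -0.67724425,  0.30307006]), 'eef_rot': array([-3.08837671e+00, -5.68103147e-01,  6.17822457e-04]), 'contact_force': array([0.08044489, 0.1734898 , 0.55876973]), 'wrist_torque': array([-0.02624787,  0.00602428,  0.00014368]), 'grip_force': 0.0, 'finger_gap': 0.9993888239074245}
top [ 0.44303225 -0.03064607  1.4797493 ] [-2.1688235   2.15408618 -0.08483864] 506.23284015376026 [0.04118228 0.         0.         0.         0.        ]
[(np.float64(1.495), np.float64(1.087), np.float64(-0.661)), (np.float64(1.502), np.float64(0.54), np.float64(-0.665)), (np.float64(1.499), np.float64(-0.011), np.float64(-0.657)), (np.float64(1.494), np.float64(-0.553), np.f
[... 4033 characters left out ...]
8), np.float64(0.406), np.float64(-0.005)), (np.float64(0.679), np.float64(0.789), np.float64(0.092))]
[(np.float64(0.807), np.float64(-1.268), np.float64(-0.757)), (np.float64(0.701), np.float64(-0.633), np.float64(-0.743)), (np.float64(0.919), np.float64(0.017), np.float64(0.003)), (np.float64(0.865), np.float64(0.4), np.float64(0.007)), (np.float64(0.811), np.float64(0.807), np.float64(0.004))]
[(np.float64(1.045), np.float64(-1.147), np.float64(-0.75)), (np.float64(0.938), np.float64(-0.558), np.float64(-0.745)), (np.float64(0.843), np.float64(0.01), np.float64(-0.754)), (np.float64(0.762), np.float64(0.588), np.float64(-0.755)), (np.float64(0.69), np.float64(1.196), np.float64(-0.753))]
```

View pictures.

View pics/top0.png

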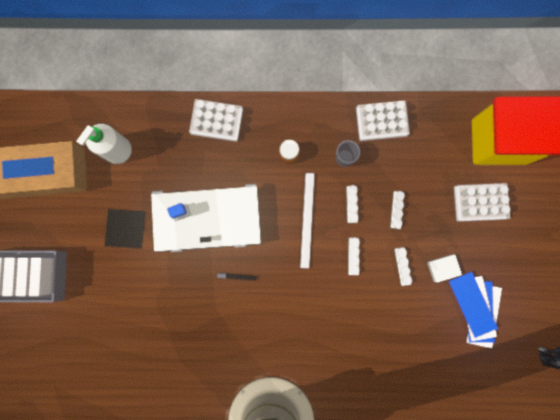

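View pics/scene0.png

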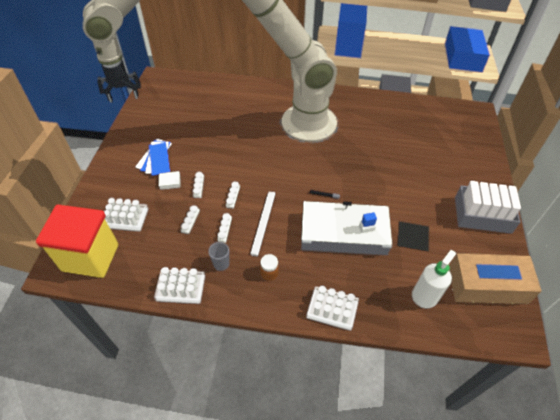

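```bash
cat >> h.py <<'E'
def ray(c,uv,z):
    K=np.array([[c['fx'],0,c['cx']],[0,c['fy'],c['cy']],[0,0,1.]])
    uv=np.asarray(uv,float).reshape(-1,1,2)
    p=cv2.undistortPoints(uv,K,np.array(c['distortion'],float))[:,0]
    d=np.c_[p,np.ones(len(p))]@rot(c).T; o=np.array(c['xyz'])
    return (o+d*((z-o[2])/d[:,2:]))[:,:2]
def obj(c,mask,z,box=None,amin=30,hull=False):
    """connected blobs -> (centre xy, yaw of long side, L, W) on plane z"""
    m=mask.astype(np.uint8)
    if box:
        k=np.zeros_like(m);k[box[1]:box[3],box[0]:box[2]]=1;m=m*k
    out=[]
    for q in cv2.findContours(m,0,cv2.CHAIN_APPROX_NONE)[0]:
        if cv2.contourArea(q)<amin: continue
        w=ray(c,q,z).astype(np.float32)
        (cx,cy),(a,b),t=cv2.minAreaRect(w*1000)
        if a<b: a,b,t=b,a,t+90
        t=(t+90)%180-90
        out.append([round(cx),round(cy),round(float(t),1),round(a),round(b)])
    return out
E
python3 - <<'E'
from h import *
c=cap('top'); I=c['img'].astype(int); mn=I.min(2); sat=I.max(2)-mn
white=(mn>110)&(sat<60)
cv2.imwrite('pics/m.png',white*255)
print('strips',obj(c,white,.024,(330,175,425,295)))
print('timer',obj(c,white,.025,(425,250,465,285)))
print('bar',obj(c,white,.014,(290,165,325,280)))
print('flap',obj(c,white,.066,(140,175,270,255)))
print('flap close',obj(c,cv2.morphologyEx(((mn>90)&(sat<60)).astype(np.uint8),cv2.MORPH_CLOSE,np.ones((9,9))),.066,(140,175,270,255)))
print('stamp',obj(c,(I[...,2]-I[...,0]>50),.140,(150,190,220,230)))
dark=I.max(2)<45
print('dark z.003',obj(c,dark,.003,(95,200,150,255)))
print('knob',obj(c,I.max(2)<60,.1,(190,230,220,248),8))
print('marker',obj(c,I.max(2)<40,.01,(205,265,265,285),8))
print('cup,jar',obj(c,white,.075,(275,135,305,165)),obj(c,(mn>60)&(sat<40),.085,(330,135,365,170)))
P=cloud(c)
print(np.nanmedian(P[225:240,225:250,2]))
E
```

```text
strips [[435, -371, 9.5, 109, 35], [462, -231, -0.4, 108, 31], [596, -357, -5.3, 109, 34], [613, -228, 1.9, 108, 33]]
timer [[430, -486, -72.7, 84, 64]]
bar [[565, -99, -3.2, 278, 28]]
flap [[564, 189, -85.3, 303, 175]]
flap close [[565, 189, -85.3, 304, 178]]
stamp [[578, 256, -67.6, 44, 32]]
dark z.003 []
knob []
marker []
cup,jar [[761, -45, -18.6, 56, 55]] [[747, -208, 0.1, 74, 70]]
0.06633741179050356[ WARN:0@1.574] global loadsave.cpp:1063 imwrite_ Unsupported depth image for selected encoder is fallbacked to CV_8U.
```

```bash
cat >> h.py <<'E'
def yaw(o): # deg of tool x in world
    m=R.from_rotvec(o['eef_rot']).as_matrix(); return np.degrees(np.arctan2(m[1,0],m[0,0]))
def plan(xyz,close=None,o=None):
    """moves (turn first, then shift) to TCP xyz with closing line at `close` deg (mod 180)"""
    o=o or observe(); y=yaw(o); t=0
    if close is not None:
        d=(close-(y-90)+90)%180-90; t=-d/5; y=y+d
        alt=(36+t) if t<0 else t-36
        print('turn units %.2f (or %.2f)'%(t,alt))
    D=np.array(xyz)-o['tool_pos']; s,c_=np.sin(np.radians(y)),np.cos(np.radians(y))
    v=np.array([c_*D[0]+s*D[1], s*D[0]-c_*D[1], -D[2]])/.04
    print('shift units',np.round(v,2),'n>=',round(np.linalg.norm(v),1))
    return v
E
python3 - <<'E'
from h import *
c=cap('top'); I=c['img'].astype(int)
for b in((95,200,150,255),(190,230,222,250),(205,265,265,285)):
    k=I[b[1]:b[3],b[0]:b[2]].max(2); print(np.percentile(k,[1,5,20,50]), I[(b[1]+b[3])//2,(b[0]+b[2])//2])
mat=cv2.morphologyEx((I.max(2)<50).astype(np.uint8),cv2.MORPH_OPEN,np.ones((5,5)))
print('mat',obj(c,mat,.003,(95,200,148,255)))
print('knob',obj(c,I.max(2)<75,.102,(190,230,220,248),4))
o=observe(); print(yaw(o))
plan([.578,.256,.303],22.4)
b=cv2.resize(c['img'][170:300,90:280][:,:,::-1],None,fx=4,fy=4,interpolation=cv2.INTER_CUBIC); cv2.imwrite('pics/case.png',b)
E
```

```text
[ 55.  58.  62. 106.] [58 52 44]
[ 81.   110.95 159.4  240.  ] [83 81 74]
[ 59.  64. 109. 121.] [64 55 49]
mat []
knob []
20.846603563765957
turn units 17.69 (or -18.31)
shift units [-1.852e+01 -1.629e+01  1.000e-02] n>= 24.7
```

View pics/case.png

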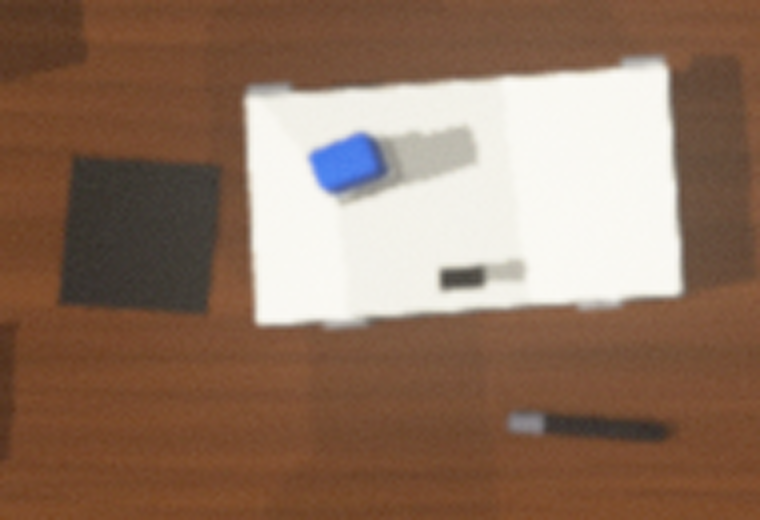

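```bash
python3 - <<'E'
from h import *
c=cap('top')
f=lambda p,z: np.round(1000*ray(c,(np.array(p,float)+.5)/4-.5+[90,170],z),0)
q=f([(245,95),(667,68),(682,293),(256,323)],.066); print(q.tolist(),q.mean(0)); 
print('edge yaws',[np.degrees(np.arctan2(*(q[i]-q[j])[::-1])) for i,j in((0,1),(3,2),(0,3),(1,2))])
m=f([(75,157),(219,166),(207,311),(60,303)],.003); print('mat',m.mean(0))
print('knob',f([(461,277)],.1),'stamp',f([(347,162)],.14))
print('marker',f([(508,422),(668,432)],.01))
plan([.578,.256,.303],22.4)
E
```

```text
[[633.0, 344.0], [654.0, 46.0], [496.0, 34.0], [473.0, 331.0]] [564.   188.75]
edge yaws [np.float64(94.0309582899847), np.float64(94.42820884338326), np.float64(4.645078425891606), np.float64(4.343239951689387)]
mat [538.75 433.75]
knob [[504. 183.]] stamp [[579. 255.]]
marker [[404. 161.]
 [398.  45.]]
turn units 17.69 (or -18.31)
shift units [-1.853e+01 -1.629e+01  1.000e-02] n>= 24.7
```

Call:
jog_arm(rows=[[1,0,0,0,-1],[1,0,0,0,-1],[1,0,0,0,-1],[1,0,0,0,-1],[1,0,0,0,-1],[1,0,0,0,-1],[1,0,0,0,-1],[1,0,0,0,-1],[1,0,0,0,-1]])

```text
t: 1.0
tool_pos: [0.2579, -0.6775, 0.3037]
eef_rot: [-2.633, -1.713, 0.0]
contact_force: [0.5, 1.0, 0.1]
finger_gap: 1.004
grip_force: 0.0
```

Call:
jog_arm(rows=[[1,0,0,0,-1],[1,0,0,0,-1],[1,0,0,0,-1],[1,0,0,0,-1],[1,0,0,0,-1],[1,0,0,0,-1],[1,0,0,0,-1],[1,0,0,0,-1],[1,0,0,0,-1],[1,0,0,0,-0.3]])

```text
t: 1.83
tool_pos: [0.2577, -0.6776, 0.3036]
eef_rot: [-1.744, -2.613, -0.0]
contact_force: [-0.2, 1.1, -0.4]
finger_gap: 1.004
grip_force: 0.0
```

```bash
python3 - <<'E'
from h import *
o=observe();print(yaw(o),o['qpos'].round(2))
plan([.579,.255,.25],22.4)
plan([.579,.255,.187],22.4)
E
```

```text
112.56809623805309 [ 1.39  0.63 -0.44  1.58  0.3   1.    1.26]
turn units 0.03 (or -35.97)
shift units [18.49 16.31  1.34] n>= 24.7
turn units 0.03 (or -35.97)
shift units [18.49 16.31  2.92] n>= 24.8
```

Call:
jog_arm(rows=[[1,0.68,0.6,0.05,0],[1,0.68,0.6,0.05,0],[1,0.68,0.6,0.05,0],[1,0.68,0.6,0.05,0],[1,0.68,0.6,0.05,0],[1,0.68,0.6,0.05,0],[1,0.68,0.6,0.05,0],[1,0.68,0.6,0.05,0],[1,0.68,0.6,0.05,0]])

```text
t: 2.58
tool_pos: [0.3649, -0.3675, 0.286]
eef_rot: [1.752, 2.607, -0.0]
contact_force: [-0.5, 0.2, 0.7]
finger_gap: 1.0
grip_force: 0.0
```

Call:
jog_arm(rows=[[1,0.68,0.6,0.05,0],[1,0.68,0.6,0.05,0],[1,0.68,0.6,0.05,0],[1,0.68,0.6,0.05,0],[1,0.68,0.6,0.05,0],[1,0.68,0.6,0.05,0],[1,0.68,0.6,0.05,0],[1,0.68,0.6,0.05,0],[1,0.68,0.6,0.05,0]])

```text
t: 3.33
tool_pos: [0.4718, -0.0588, 0.268]
eef_rot: [1.752, 2.607, 0.0]
contact_force: [1.5, 0.2, 0.1]
finger_gap: 1.003
grip_force: 0.0
```

Call:
jog_arm(rows=[[1,0.68,0.6,0.05,0],[1,0.68,0.6,0.05,0],[1,0.68,0.6,0.05,0],[1,0.68,0.6,0.05,0],[1,0.68,0.6,0.05,0],[1,0.68,0.6,0.05,0],[1,0.68,0.6,0.05,0],[1,0.68,0.6,0.05,0],[1,0,0,0,0]])

```text
t: 4.08
tool_pos: [0.5672, 0.222, 0.252]
eef_rot: [-1.741, -2.613, -0.009]
contact_force: [0.6, 0.8, 1.0]
finger_gap: 0.997
grip_force: 0.0
```

```bash
python3 - <<'E'
from h import *
o=observe();print(yaw(o),o['qpos'].round(2),o['tool_pos'])
plan([.579,.255,.183],22.4)
E
```

```text
112.6314793684316 [-0.15  0.56 -0.47  1.9   0.35  0.76 -0.41] [0.56721375 0.22203173 0.25202932]
turn units 0.05 (or -35.95)
shift units [0.65 0.59 1.73] n>= 1.9
```

Call:
jog_arm(rows=[[1,0.65,0.59,0,0],[1,0,0,0,0],[1,0,0,0.6,0],[1,0,0,0.6,0],[1,0,0,0.53,0],[1,0,0,0,0],[0.2,0,0,0,0],[0.2,0,0,0,0],[0.2,0,0,0,0],[0.2,0,0,0,0],[0.2,0,0,0,0],[0.2,0,0,0,0]], grip_force=30)

```text
t: 5.08
tool_pos: [0.5788, 0.247, 0.1838]
eef_rot: [1.749, 2.609, 0.003]
contact_force: [2.0, -0.8, 4.8]
finger_gap: 0.354
grip_force: 30.3
```

```bash
python3 - <<'E'
from h import *
o=observe();print(o['tool_pos'],o['finger_gap'],o['grip_force'])
plan([.539,.434,.25],22.4)
E
```

```text
[0.57878749 0.24695571 0.18375201] 0.35378720453275997 30.346857133554295
turn units -0.02 (or 35.98)
shift units [ 4.7   0.86 -1.66] n>= 5.1
```

Call:
jog_arm(rows=[[0.2,0,0,-0.6,0],[0.2,0,0,-0.6,0],[0.2,0,0,-0.5,0],[0.2,0.78,0.14,0,0],[0.2,0.78,0.14,0,0],[0.2,0.78,0.14,0,0],[0.2,0.78,0.14,0,0],[0.2,0.78,0.14,0,0],[0.2,0.78,0.14,0,0],[0.2,0,0,0,0],[0.2,0,0,0,0]])

```text
t: 6.0
tool_pos: [0.5364, 0.4351, 0.2505]
eef_rot: [-1.743, -2.612, -0.0]
contact_force: [-0.4, -0.5, -1.1]
finger_gap: 0.352
grip_force: 29.9
```

Call:
jog_arm(rows=[[0.2,0,0,0.6,0],[0.2,0,0,0.6,0],[0.2,0,0,0.6,0],[0.2,0,0,0.6,0],[0.2,0,0,0.4,0],[0.2,0,0,0.2,0],[0.2,0,0,0,0],[0.2,0,0,0,0]])

```text
t: 6.67
tool_pos: [0.5385, 0.4321, 0.1309]
eef_rot: [1.75, 2.609, -0.001]
contact_force: [-0.3, -0.4, -1.0]
finger_gap: 0.353
grip_force: 29.9
```

```bash
python3 - <<'E'
from h import *
o=observe();print(o['tool_pos'],o['finger_gap'],o['grip_force'])
plan([.539,.434,.1215],22.4)
E
```

```text
[0.5385373  0.43210615 0.13093363] 0.352884774323099 29.85928915673867
turn units -0.02 (or 35.98)
shift units [0.04 0.03 0.24] n>= 0.2
```

Call:
jog_arm(rows=[[0.2,0,0,0.12,0],[0.2,0,0,0.1,0],[0.2,0,0,0,0],[0.6,0,0,0,0],[0.8,0,0,0,0],[1,0,0,0,0],[1,0,0,0,0],[1,0,0,0,0],[1,0,0,-0.5,0],[1,0,0,-0.8,0],[1,0,0,-0.8,0],[1,0,0,-0.8,0]])

```text
t: 7.67
tool_pos: [0.5378, 0.4326, 0.239]
eef_rot: [-1.748, -2.61, 0.001]
contact_force: [0.9, 0.5, -0.1]
finger_gap: 1.001
grip_force: 0.0
```

Call:
jog_arm(rows=[[1,0,0,-0.3,-1],[1,0,0,0,-1],[1,0,0,0,-1],[1,0,0,0,-1],[1,0,0,0,-1],[1,0,0,0,-1],[1,0,0,0,-1],[1,0,0,0,-1],[1,0,0,0,-1],[1,0,0,0,-1],[1,0,0,0,-1],[1,0,0,0,-1]])

```text
t: 8.67
tool_pos: [0.5381, 0.4326, 0.2499]
eef_rot: [0.203, 3.135, -0.0]
contact_force: [-0.1, -0.1, -0.0]
finger_gap: 1.003
grip_force: 0.0
```

Call:
jog_arm(rows=[[1,0,0,0,-1],[1,0,0,0,-1],[1,0,0,0,-0.35],[1,0,0,0,0]])

```text
t: 9.0
tool_pos: [0.5382, 0.4325, 0.2497]
eef_rot: [0.114, -3.139, 0.0]
contact_force: [-0.6, -0.1, 0.7]
finger_gap: 1.001
grip_force: 0.0
```

```bash
python3 - <<'E'
from h import *
o=observe();print(yaw(o),o['qpos'].round(2),o['tool_pos'])
plan([.504,.184,.25],94.4)
c=cap('top'); I=c['img'].astype(int)
print('stamp',obj(c,(I[...,2]-I[...,0]>50),.077,(100,190,150,250)))
E
```

```text
-175.84380333436332 [-0.29  0.73 -0.78  1.7   0.6   0.97  0.35] [0.53823588 0.43246671 0.24969626]
turn units -0.05 (or 35.95)
shift units [ 1.33 -6.13 -0.01] n>= 6.3
stamp []
```

Call:
jog_arm(rows=[[1,0.19,-0.87,0,0],[1,0.19,-0.87,0,0],[1,0.19,-0.87,0,0],[1,0.19,-0.88,0,0],[1,0.19,-0.88,0,0],[1,0.19,-0.88,0,0],[1,0.19,-0.88,0,0],[1,0,0,0,0],[1,0,0,0.6,0],[1,0,0,0.6,0],[1,0,0,0,0]])

```text
t: 9.97
tool_pos: [0.5016, 0.1832, 0.1991]
eef_rot: [0.109, -3.136, 0.003]
contact_force: [-0.1, -0.9, 0.8]
finger_gap: 1.003
grip_force: 0.0
```

```bash
python3 - <<'E'
from h import *
o=observe();print(yaw(o),o['qpos'].round(2),o['tool_pos'])
plan([.504,.184,.149],94.4)
c=cap('scene','s1.png'); I=c['img'].astype(int)
print('stamp',obj(c,(I[...,2]-I[...,0]>50),.077,(395,200,440,255)))
c=cap('top'); I=c['img'].astype(int)
print('stamp top',obj(c,(I[...,2]-I[...,0]>50),.077,(95,190,150,250)))
E
```

```text
-176.02224487925005 [ 0.06  0.63 -0.76  2.09  0.69  0.69  0.48] [0.50160489 0.18319228 0.19913429]
turn units -0.08 (or 35.92)
shift units [-0.06  0.02  1.25] n>= 1.3
stamp [[548, 438, -62.1, 63, 47]]
stamp top [[536, 438, -71.0, 52, 36]]
```

View pics/s1.png

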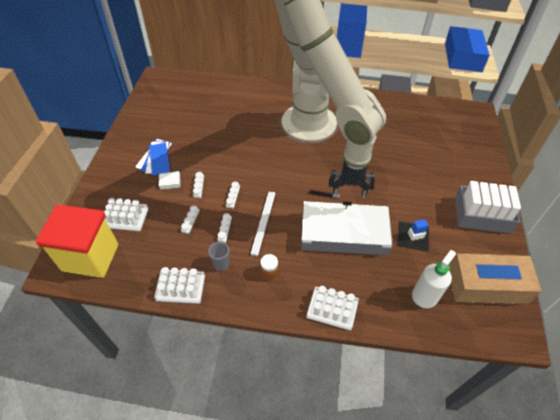

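The stamp stands on the mat (about 415,232) and the gripper is over the knob (350,185).

Call:
jog_arm(rows=[[1,-0.06,0.02,0.5,0],[1,0,0,0.5,0],[1,0,0,0.23,0],[1,0,0,0,0],[0.25,0,0,0,0],[0.25,0,0,0,0],[0.25,0,0,0,0],[0.25,0,0,0,0],[0.25,0,0,0,0],[0.25,0,0,0,0]], grip_force=40)

```text
t: 10.9
tool_pos: [0.5053, 0.1831, 0.1535]
eef_rot: [-0.11, 3.139, -0.007]
contact_force: [-0.5, -8.4, 12.2]
finger_gap: 0.338
grip_force: 39.4
```

```bash
python3 - <<'E'
from h import *
o=observe();print(yaw(o),o['tool_pos'],o['finger_gap'],o['grip_force'])
# arc rows in tool frame: tool x ~ -case x ; tool z down
r=np.hypot(140,30.5);a0=np.arctan2(30.5,140);N=30
th=np.linspace(0,1.75,N+1);X=-r*np.cos(th+a0);Z=r*np.sin(th+a0)
for i in range(0,N): print([round(-(X[i+1]-X[i])/40,2),0,round(-(Z[i+1]-Z[i])/40,2)],end=' ')
E
```

```text
-175.9909789482704 [0.50531172 0.1830941  0.15354869] 0.3377166325794009 39.44868564605713
[np.float64(-0.05), 0, np.float64(-0.2)] [np.float64(-0.06), 0, np.float64(-0.2)] [np.float64(-0.07), 0, np.float64(-0.2)] [np.float64(-0.08), 0, np.float64(-0.19)] [np.float64(-0.1), 0, np.float64(-0.19)] [np.float64(-0.11), 0, np.float64(-0.18)] [np.float64(-0.12), 0, np.float64(-0.17)] [np.float64(-0.13), 0, np.float64(-0.17)] [np.float64(-0.14), 0, np.float64(-0.16)] [np.float64(-0.15), 0, np.float64(-0.15)] [np.float64(-0.15), 0, np.float64(-0.14)] [np.float64(-0.16), 0, np.float64(-0.13)] [np.float64(-0.17), 0, np.float64(-0.12)] [np.float64(-0.18), 0, np.float64(-0.11)] [np.float64(-0.18), 0, np.float64(-0.1)] [np.float64(-0.19), 0, np.float64(-0.09)] [np.float64(-0.19), 0, np.float64(-0.08)] [np.float64(-0.2), 0, np.float64(-0.07)] [np.float64(-0.2), 0, np.float64(-0.06)] [np.float64(-0.2), 0, np.float64(-0.05)] [np.float64(-0.21), 0, np.float64(-0.03)] [np.float64(-0.21), 0, np.float64(-0.02)] [np.float64(-0.21), 0, np.float64(-0.01)] [np.float64(-0.21), 0, np.float64(0.0)] [np.float64(-0.21), 0, np.float64(0.02)] [np.float64(-0.21), 0, np.float64(0.03)] [np.float64(-0.21), 0, np.float64(0.04)] [np.float64(-0.2), 0, np.float64(0.05)] [np.float64(-0.2), 0, np.float64(0.06)] [np.float64(-0.2), 0, np.float64(0.07)]
```

Call:
jog_arm(rows=[[0.25,-0.05,0,-0.2,0],[0.25,-0.06,0,-0.2,0],[0.25,-0.07,0,-0.2,0],[0.25,-0.08,0,-0.19,0],[0.25,-0.1,0,-0.19,0],[0.25,-0.11,0,-0.18,0],[0.25,-0.12,0,-0.17,0],[0.25,-0.13,0,-0.17,0],[0.25,-0.14,0,-0.16,0],[0.25,-0.15,0,-0.15,0]])

```text
t: 11.73
tool_pos: [0.5449, 0.1862, 0.2247]
eef_rot: [0.11, -3.137, 0.005]
contact_force: [0.6, -4.9, -6.8]
finger_gap: 0.336
grip_force: 39.9
```

Call:
jog_arm(rows=[[0.25,-0.15,0,-0.14,0],[0.25,-0.16,0,-0.13,0],[0.25,-0.17,0,-0.12,0],[0.25,-0.18,0,-0.11,0],[0.25,-0.18,0,-0.1,0],[0.25,0,0,0,0]])

```text
t: 12.23
tool_pos: [0.5793, 0.1889, 0.2493]
eef_rot: [0.11, -3.138, 0.004]
contact_force: [-0.8, -6.3, 0.2]
finger_gap: 0.339
grip_force: 40.5
```

```bash
python3 - <<'E'
from h import *
o=observe();print(o['tool_pos'],o['finger_gap'],o['grip_force'],o['contact_force'],o['qpos'].round(2))
p=o['tool_pos'];cy=np.radians(4.4)
d=(p[:2]-[.564,.189])@[np.cos(cy),np.sin(cy)]-.08; z=p[2]-.054-.0635
print('flap est',np.arctan2(z,-d)-.2145, np.hypot(d,z))
c=cap('scene','s2.png')
E
```

```text
[0.57933107 0.18893542 0.24926202] 0.33877566171242707 40.451064705848694 [-0.80822174 -6.3197509   0.17331318] [ 0.12  0.65 -0.81  1.89  0.61  0.87  0.64]
flap est 0.8997283477826469 0.14679846299373694
```

View pics/s2.png

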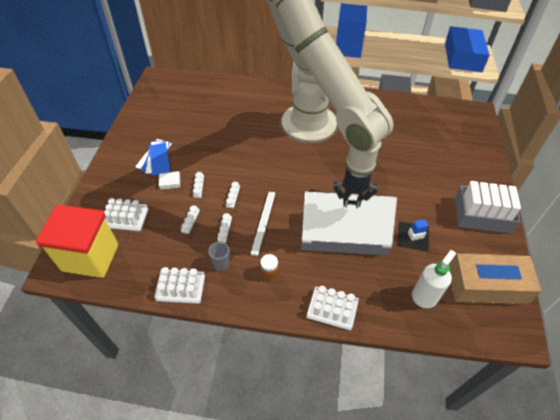

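The flap is rising with the gripper (its front edge around (350,197)). Continue the arc.

Call:
jog_arm(rows=[[0.25,-0.19,0,-0.09,0],[0.25,-0.19,0,-0.08,0],[0.25,-0.2,0,-0.07,0],[0.25,-0.2,0,-0.06,0],[0.25,-0.2,0,-0.05,0],[0.25,-0.21,0,-0.03,0],[0.25,-0.21,0,-0.02,0],[0.25,-0.21,0,-0.01,0],[0.25,-0.21,0,0,0],[0.25,-0.21,0,0.02,0]])

```text
t: 13.12
tool_pos: [0.6594, 0.1953, 0.2648]
eef_rot: [0.112, -3.138, 0.003]
contact_force: [-4.0, -5.4, 0.7]
finger_gap: 0.34
grip_force: 39.3
```

Call:
jog_arm(rows=[[0.25,-0.21,0,0.03,0],[0.25,-0.21,0,0.04,0],[0.25,-0.2,0,0.05,0],[0.25,-0.2,0,0.06,0],[0.25,-0.2,0,0.07,0],[0.25,0,0,0,0],[0.25,0,0,0,0]])

```text
t: 13.7
tool_pos: [0.7014, 0.1987, 0.2549]
eef_rot: [-0.11, 3.138, -0.001]
contact_force: [0.9, -5.1, 2.9]
finger_gap: 0.335
grip_force: 39.4
```

```bash
python3 - <<'E'
from h import *
o=observe();print(o['tool_pos'],o['finger_gap'],o['grip_force'],o['contact_force'],o['qpos'].round(2))
p=o['tool_pos'];cy=np.radians(4.4)
d=(p[:2]-[.564,.189])@[np.cos(cy),np.sin(cy)]-.08; z=p[2]-.054-.0635
print('flap est',np.arctan2(z,-d)-.2145, np.hypot(d,z))
E
```

```text
[0.70144318 0.19871149 0.25487742] 0.33450001604840346 39.430915117263794 [ 0.94623367 -5.0997249   2.90507225] [ 0.09  0.77 -0.79  1.6   0.61  1.03  0.77]
flap est 1.7544479350754847 0.14903505707492232
```

Call:
jog_arm(rows=[[0.5,0,0,0,0],[0.6,0,0,0,0],[0.8,0,0,0,0],[0.8,0,0,-0.3,0],[0.8,0,0,-0.6,0],[0.8,0,0,-0.7,0],[0.8,0,0,-0.7,0],[0.8,0,0,0,0]])

```text
t: 14.37
tool_pos: [0.7013, 0.2015, 0.3539]
eef_rot: [-0.113, 3.132, 0.006]
contact_force: [0.3, 0.2, 1.4]
finger_gap: 0.805
grip_force: 0.0
```

```bash
cat >> h.py <<'E'
def strips(c):
    I=c['img'].astype(int); mn=I.min(2); sat=I.max(2)-mn
    return obj(c,(mn>110)&(sat<60),.024,(330,175,425,310))
E
python3 - <<'E'
from h import *
o=observe();print(o['tool_pos'],yaw(o))
c=cap('top','t3.png'); print('strips',strips(c))
plan([.462,-.231,.3],90)
E
```

```text
[0.70132737 0.20151479 0.35394656] -175.86956523822553
strips [[435, -371, 10.1, 110, 36], [414, -225, -0.2, 204, 121], [597, -357, -5.9, 112, 36], [611, -228, -0.3, 110, 34]]
turn units 0.83 (or -35.17)
shift units [  5.97 -10.8    1.28] n>= 12.4
```

View pics/t3.png

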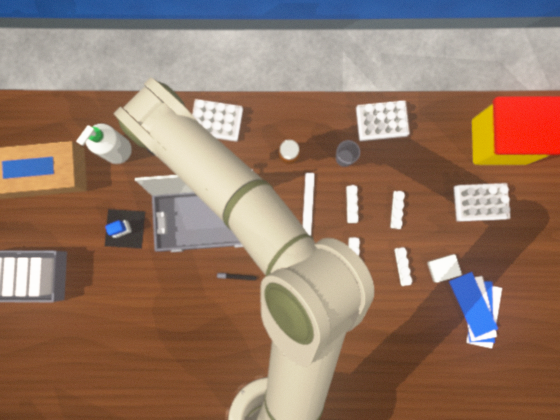

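The flap stands open behind the case; the stamp is on the mat; strips at (352,204),(398,210),(403,266) and one hidden by the elbow.

Call:
jog_arm(rows=[[0.8,0,0,0,0.75],[0.8,0.19,-0.9,0,0],[0.8,0.19,-0.9,0,0],[0.8,0.19,-0.9,0,0],[0.8,0.19,-0.9,0.1,0],[0.8,0.19,-0.9,0.2,0],[0.8,0.19,-0.9,0.2,0],[0.8,0.19,-0.9,0.2,0],[0.8,0.19,-0.9,0.2,0],[0.8,0.19,-0.9,0.2,0],[0.8,0.19,-0.9,0.2,0],[0.8,0.19,-0.9,0.2,0]])

```text
t: 15.42
tool_pos: [0.6183, -0.1986, 0.2863]
eef_rot: [0.01, -3.141, -0.0]
contact_force: [0.6, -0.3, -0.7]
finger_gap: 0.802
grip_force: 0.0
```

Call:
jog_arm(rows=[[0.8,0.19,-0.8,0.1,0],[0.8,0,0,0.5,0],[0.8,0,0,0.5,0],[0.8,0,0,0,0]])

```text
t: 15.75
tool_pos: [0.6097, -0.2301, 0.2391]
eef_rot: [0.007, -3.136, -0.002]
contact_force: [-0.2, 0.4, -1.4]
finger_gap: 0.8
grip_force: 0.0
```

```bash
python3 - <<'E'
from h import *
o=observe();print(o['tool_pos'],yaw(o),o['qpos'].round(2))
c=cap('top','t4.png')
I=c['img'].astype(int)
print(strips(c)); plan([.612,-.230,.079],90.5)
E
```

```text
[ 0.60968646 -0.230103    0.23907393] -179.73033861340036 [ 0.77  0.71 -0.8   1.8   0.62  0.92  1.27]
[[462, -231, -0.4, 108, 31], [590, -228, -0.4, 67, 34], [537, -309, -1.2, 323, 246]]
turn units -0.03 (or 35.97)
shift units [-0.03 -0.02  4.05] n>= 4.1
```

View pics/t4.png

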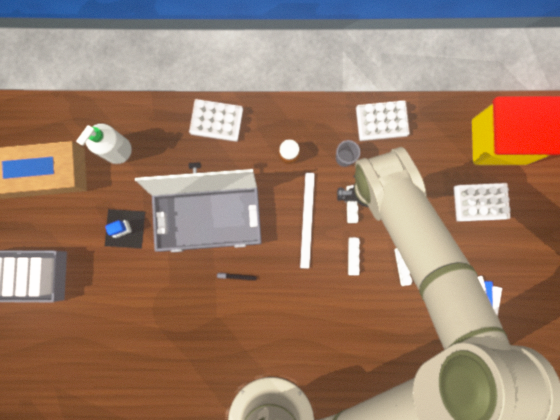

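Case is open with the supports at (160,222) and (253,216); gripper is over strip at (352,204).

Call:
jog_arm(rows=[[0.8,0,0,0.7,0],[0.8,0,0,0.7,0],[0.8,0,0,0.7,0],[0.8,0,0,0.7,0],[0.8,0,0,0.7,0],[0.8,0,0,0.5,0],[0.8,0,0,0,0],[0.2,0,0,0,0],[0.2,0,0,0,0],[0.2,0,0,0,0],[0.2,0,0,0,0],[0.2,0,0,0,0]], grip_force=30)

```text
t: 16.8
tool_pos: [0.6128, -0.2293, 0.0848]
eef_rot: [-0.009, 3.139, -0.001]
contact_force: [-0.9, -0.0, 8.2]
finger_gap: 0.315
grip_force: 30.8
```

```bash
python3 - <<'E'
from h import *
o=observe();print(o['tool_pos'],yaw(o),o['finger_gap'],o['grip_force'])
c=cap('top'); I=c['img'].astype(int); mn=I.min(2)
m=(mn>150)
print('sup',obj(c,m,.044,(154,202,170,245),8),obj(c,m,.044,(240,200,258,235),8))
P=cloud(c); print(np.round(P[222,154:170,2],3),np.round(P[210:236,161,2],3))
cv2.imwrite('pics/case2.png',cv2.resize(c['img'][160:260,125:275][:,:,::-1],None,fx=5,fy=5,interpolation=cv2.INTER_CUBIC))
# target for TCP at case (0,-80)
cy=np.radians(4.4);C=lambda x,y:np.array([.564,.189])+[x*np.cos(cy)-y*np.sin(cy),x*np.sin(cy)+y*np.cos(cy)]
for y in(-.08,-.027,.027,.08): print(C(0,y))
plan([*C(0,-.08),.2],94.4)
E
```

```text
[ 0.61279926 -0.22934328  0.08482624] -179.66203216769995 0.31451980706547594 30.841146111488342
sup [[554, 318, 5.3, 64, 27]] [[570, 69, 0.6, 98, 49]]
[0.059 0.057 0.039 0.04  0.033 0.033 0.029 0.033 0.033 0.034 0.031 0.016
 0.005 0.006 0.003 0.004] [0.    0.006 0.01  0.047 0.046 0.047 0.041 0.031 0.03  0.032 0.036 0.033
 0.033 0.033 0.031 0.034 0.032 0.031 0.037 0.046 0.044 0.041 0.044 0.044
 0.013 0.007]
[0.57013752 0.10923578]
[0.56607141 0.16207958]
[0.56192859 0.21592042]
[0.55786248 0.26876422]
turn units -0.81 (or 35.19)
shift units [ 0.41  8.52 -2.88] n>= 9.0
```

View pics/case2.png

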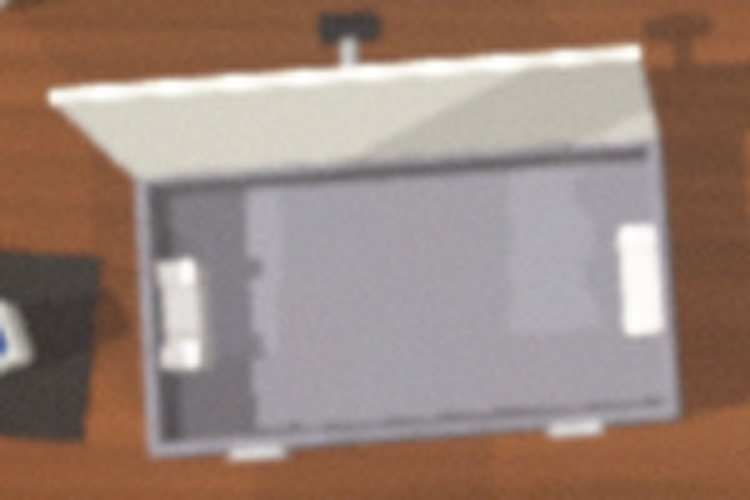

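```bash
python3 - <<'E'
from h import *
c=cap('top')
f=lambda p,z: np.round(1000*ray(c,(np.array(p,float)+.5)/5-.5+[125,160],z),1)
q=f([(135,180),(660,140),(678,415),(152,458)],.06); print(q.tolist(),q.mean(0))
print([np.degrees(np.arctan2(*(q[i]-q[j])[::-1])) for i,j in((0,1),(3,2),(0,3),(1,2))], [np.linalg.norm(q[i]-q[j]) for i,j in((0,1),(3,2),(0,3),(1,2))])
print(f([(640,280),(180,313)],.044))
E
```

```text
[[627.9, 343.1], [652.4, 45.6], [496.8, 33.8], [470.9, 328.6]] [562.    187.775]
[np.float64(94.70785224437222), np.float64(95.02089616298649), np.float64(5.276679467819507), np.float64(4.336751818279314)] [np.float64(298.50711884308555), np.float64(295.9355504159647), np.float64(157.66816419302916), np.float64(156.04678785543774)]
[[574.2  57. ]
 [553.7 319.3]]
```

Call:
jog_arm(rows=[[0.2,0,0,-0.5,-0.8],[0.2,0,0,-0.8,0],[0.2,0,0,-0.8,0],[0.2,0,0,-0.8,0],[0.2,0.05,0.95,0,0],[0.2,0.05,0.95,0,0],[0.2,0.05,0.95,0,0],[0.2,0.05,0.95,0,0],[0.2,0.05,0.95,0,0],[0.2,0.05,0.95,0,0],[0.2,0.05,0.95,0,0],[0.2,0.05,0.95,0,0]])

```text
t: 17.9
tool_pos: [0.5724, 0.0743, 0.1998]
eef_rot: [-0.118, 3.138, -0.0]
contact_force: [0.7, -0.8, -0.5]
finger_gap: 0.318
grip_force: 29.9
```

Call:
jog_arm(rows=[[0.2,0,0.92,0,0],[0.2,0,0,0,0],[0.2,0,0,0,0]])

```text
t: 18.15
tool_pos: [0.5697, 0.1123, 0.1999]
eef_rot: [-0.127, 3.137, 0.001]
contact_force: [-0.1, -0.6, -1.4]
finger_gap: 0.319
grip_force: 29.9
```

```bash
cat >> h.py <<'E'
CC=np.array([.564,.189]); CY=np.radians(4.4)
def C(x,y): return CC+[x*np.cos(CY)-y*np.sin(CY),x*np.sin(CY)+y*np.cos(CY)]
E
python3 - <<'E'
from h import *
o=observe();print(o['tool_pos'],yaw(o),o['finger_gap'])
plan([*C(0,-.08),.098],94.4)
E
```

```text
[0.56970403 0.11230732 0.19989902] -175.37591853302754 0.319201664564318
turn units 0.04 (or -35.96)
shift units [-0.   -0.08  2.55] n>= 2.5
```

Call:
jog_arm(rows=[[0.2,0,-0.08,0.5,0],[0.2,0,0,0.7,0],[0.2,0,0,0.7,0],[0.2,0,0,0.5,0],[0.2,0,0,0.2,0],[0.2,0,0,0.1,0],[0.2,0,0,0,0],[0.2,0,0,0,0]])

```text
t: 18.82
tool_pos: [0.5708, 0.1054, 0.0918]
eef_rot: [-0.117, 3.138, -0.001]
contact_force: [-0.0, 0.2, -1.3]
finger_gap: 0.323
grip_force: 29.9
```

```bash
python3 - <<'E'
from h import *
o=observe();print(o['tool_pos'],yaw(o),o['finger_gap'],o['contact_force'])
E
```

```text
[0.57079031 0.10541903 0.0917652 ] -175.7148829029432 0.3227767659019244 [-0.04351044  0.19337409 -1.32293254]
```

Call:
jog_arm(rows=[[0.32,0,0,0,0],[0.38,0,0,0,0],[0.43,0,0,0,0],[0.43,0,0,0,0],[0.43,0,0,-0.3,0],[0.43,0,0,-0.6,0],[0.43,0,0,-0.8,0],[0.6,0,0,-0.8,0],[0.8,0,0,-0.2,1],[0.8,0,0,0,1],[0.8,0,0,0,0]])

```text
t: 19.73
tool_pos: [0.5705, 0.1063, 0.2006]
eef_rot: [0.161, 3.135, 0.0]
contact_force: [-0.2, 0.0, -0.2]
finger_gap: 0.798
grip_force: 0.0
```

```bash
sed -i 's/^CC=.*/CC=np.array([.564,.1885]); CY=np.radians(4.45)/' h.py; python3 - <<'E'
from h import *
o=observe();print(o['tool_pos'],yaw(o))
c=cap('top'); print(strips(c)); I=c['img'].astype(int); mn=I.min(2)
plan([.597,-.358,.2],84.5)
E
```

```text
[0.57046737 0.10627196 0.20062336] 174.12024165018414
[[435, -370, 10.1, 110, 36], [408, -255, 0.7, 189, 185], [595, -356, -4.9, 110, 35]]
turn units -0.01 (or 35.99)
shift units [ -1.78 -11.49  -0.  ] n>= 11.6
```

Call:
jog_arm(rows=[[0.8,-0.14,-0.95,0,0],[0.8,-0.14,-0.95,0,0],[0.8,-0.14,-0.95,0,0],[0.8,-0.14,-0.95,0,0],[0.8,-0.14,-0.95,0,0],[0.8,-0.14,-0.95,0,0],[0.8,-0.14,-0.95,0,0],[0.8,-0.14,-0.95,0,0],[0.8,-0.14,-0.95,0,0],[0.8,-0.14,-0.95,0,0],[0.8,-0.14,-0.95,0,0],[0.8,-0.14,-0.95,0,0]])

```text
t: 20.78
tool_pos: [0.5915, -0.3561, 0.1982]
eef_rot: [-0.149, -3.137, -0.001]
contact_force: [1.2, -0.3, 0.3]
finger_gap: 0.8
grip_force: 0.0
```

Call:
jog_arm(rows=[[0.8,0,0,0,0],[0.8,0,0,0.6,0],[0.8,0,0,0,0]])

```text
t: 21.03
tool_pos: [0.5901, -0.3545, 0.171]
eef_rot: [-0.153, -3.133, -0.004]
contact_force: [-1.1, 0.9, -0.6]
finger_gap: 0.801
grip_force: 0.0
```

```bash
python3 - <<'E'
from h import *
o=observe();print(o['tool_pos'],yaw(o),o['qpos'].round(2))
plan([.595,-.357,.079],84.5)
E
```

```text
[ 0.59009732 -0.35454438  0.17096032] 174.42114742273776 [ 0.89  0.81 -0.72  1.75  0.68  0.85  1.33]
turn units -0.02 (or 35.98)
shift units [-0.13 -0.05  2.3 ] n>= 2.3
```

Call:
jog_arm(rows=[[0.8,-0.13,-0.05,0.6,0],[0.8,0,0,0.7,0],[0.8,0,0,0.6,0],[0.8,0,0,0.35,0],[0.8,0,0,0,0],[0.2,0,0,0,0],[0.2,0,0,0,0],[0.2,0,0,0,0],[0.2,0,0,0,0],[0.2,0,0,0,0],[0.2,0,0,0,0]], grip_force=30)

```text
t: 21.95
tool_pos: [0.5979, -0.3571, 0.0866]
eef_rot: [0.155, 3.135, -0.002]
contact_force: [-0.9, 0.1, 6.6]
finger_gap: 0.317
grip_force: 30.9
```

Call:
jog_arm(rows=[[0.2,0,0,-0.5,0],[0.2,0,0,-0.8,-1],[0.2,0,0,-0.8,-1],[0.2,0,0,-0.8,0],[0.2,0,0,0,0]])

```text
t: 22.37
tool_pos: [0.5996, -0.3571, 0.2078]
eef_rot: [-0.119, 3.131, -0.006]
contact_force: [1.9, 0.3, 0.0]
finger_gap: 0.32
grip_force: 30.1
```

```bash
python3 - <<'E'
from h import *
o=observe();print(o['tool_pos'],yaw(o),o['finger_gap'])
plan([*C(0,-.029),.2],94.45)
E
```

```text
[ 0.59959401 -0.35708117  0.20780506] -175.64822699767322 0.31969481937931904
turn units -0.02 (or 35.98)
shift units [-0.17 12.94  0.2 ] n>= 12.9
```

Call:
jog_arm(rows=[[0.2,0,0.92,0,0],[0.2,0,0.92,0,0],[0.2,0,0.92,0,0],[0.2,0,0.92,0,0],[0.2,0,0.92,0,0],[0.2,0,0.92,0,0],[0.2,0,0.92,0,0],[0.2,0,0.92,0,0],[0.2,0,0.92,0,0],[0.2,0,0.92,0,0],[0.2,0,0.92,0,0],[0.2,0,0.92,0,0]])

```text
t: 23.37
tool_pos: [0.5633, 0.0853, 0.2012]
eef_rot: [-0.118, 3.138, -0.0]
contact_force: [1.7, 0.3, 0.2]
finger_gap: 0.32
grip_force: 30.1
```

Call:
jog_arm(rows=[[0.2,-0.08,0.92,0,0],[0.2,-0.09,0.92,0,0],[0.2,0,0,0,0],[0.2,0,0,0,0]])

```text
t: 23.7
tool_pos: [0.5645, 0.1605, 0.2014]
eef_rot: [-0.126, 3.138, 0.002]
contact_force: [0.0, -1.2, -0.8]
finger_gap: 0.316
grip_force: 30.1
```

```bash
python3 - <<'E'
from h import *
o=observe();print(o['tool_pos'],yaw(o),o['finger_gap'])
c=cap('top'); print(strips(c)); 
plan([*C(0,-.029),.0935],94.45)
E
```

```text
[0.56451892 0.16046343 0.20136324] -175.4031473829689 0.3160616120732237
[[435, -371, 10.1, 110, 36], [407, -229, -0.3, 190, 130]]
turn units 0.00 (or -36.00)
shift units [-0.04  0.03  2.69] n>= 2.7
```

Call:
jog_arm(rows=[[0.2,-0.04,0.03,0.6,0],[0.2,0,0,0.7,0],[0.2,0,0,0.6,0],[0.2,0,0,0.4,0],[0.2,0,0,0.25,0],[0.2,0,0,0.12,0],[0.2,0,0,0,0],[0.2,0,0,0,0]])

```text
t: 24.42
tool_pos: [0.5668, 0.1582, 0.0944]
eef_rot: [-0.118, 3.139, -0.0]
contact_force: [0.5, -0.4, -0.5]
finger_gap: 0.319
grip_force: 30.1
```

Call:
jog_arm(rows=[[0.32,0,0,0,0],[0.38,0,0,0,0],[0.43,0,0,0,0],[0.43,0,0,0,0],[0.43,0,0,-0.3,0],[0.43,0,0,-0.6,0],[0.43,0,0,-0.8,0],[0.6,0,0,-0.8,0],[0.8,0,0,-0.2,-1],[0.8,0,0,0,-0.1],[0.8,0,0,0,0]])

```text
t: 25.33
tool_pos: [0.5665, 0.1585, 0.2026]
eef_rot: [-0.267, 3.129, 0.0]
contact_force: [0.6, 0.3, -0.9]
finger_gap: 0.799
grip_force: 0.0
```

```bash
python3 - <<'E'
from h import *
o=observe();print(o['tool_pos'],yaw(o),o['finger_gap'])
plan([.435,-.372,.2],100)
E
```

```text
[0.56645808 0.15850544 0.20256588] -170.25088883722725 0.799250321248504
turn units -0.05 (or 35.95)
shift units [  5.54 -12.49   0.06] n>= 13.7
```

Call:
jog_arm(rows=[[0.8,0.37,-0.83,0,0],[0.8,0.37,-0.83,0,0],[0.8,0.37,-0.83,0,0],[0.8,0.37,-0.83,0,0],[0.8,0.37,-0.83,0,0],[0.8,0.37,-0.83,0,0],[0.8,0.37,-0.83,0,0],[0.8,0.37,-0.83,0,0],[0.8,0.37,-0.83,0,0],[0.8,0.37,-0.83,0,0],[0.8,0.37,-0.83,0,0],[0.8,0.37,-0.83,0,0]])

```text
t: 26.33
tool_pos: [0.4581, -0.2655, 0.2007]
eef_rot: [0.266, -3.128, -0.002]
contact_force: [-0.1, 0.8, 0.6]
finger_gap: 0.8
grip_force: 0.0
```

Call:
jog_arm(rows=[[0.8,0.37,-0.83,0,0],[0.8,0.37,-0.83,0,0],[0.8,0.37,-0.83,0,0],[0.8,0,0,0.6,0],[0.8,0,0,0,0]])

```text
t: 26.75
tool_pos: [0.4296, -0.3719, 0.1738]
eef_rot: [0.257, -3.126, -0.005]
contact_force: [-1.0, -0.2, -0.3]
finger_gap: 0.8
grip_force: 0.0
```

```bash
python3 - <<'E'
from h import *
o=observe();print(o['tool_pos'],yaw(o),o['finger_gap'],o['qpos'].round(2))
plan([.435,-.372,.079],100)
c=cap('scene'); I=c['img'].astype(int); mn=I.min(2); sat=I.max(2)-mn
print(obj(c,(mn>130)&(sat<50),.024,(170,165,250,250)))
E
```

```text
[ 0.42959466 -0.37188463  0.173803  ] -170.59146954008818 0.8004284455465726 [ 1.13  0.72 -0.79  2.03  0.78  0.73  1.58]
turn units -0.12 (or 35.88)
shift units [-0.13 -0.03  2.37] n>= 2.4
[[451, -211, -0.8, 124, 36], [441, -368, 11.3, 125, 35], [430, -464, 17.5, 83, 35]]
```

Call:
jog_arm(rows=[[0.8,-0.13,-0.03,0.6,-0.1],[0.8,0,0,0.7,0],[0.8,0,0,0.6,0],[0.8,0,0,0.42,0],[0.8,0,0,0,0],[0.2,0,0,0,0],[0.2,0,0,0,0],[0.2,0,0,0,0],[0.2,0,0,0,0],[0.2,0,0,0,0],[0.2,0,0,0,0]], grip_force=30)

```text
t: 27.72
tool_pos: [0.4388, -0.3702, 0.0866]
eef_rot: [-0.283, 3.127, -0.002]
contact_force: [-0.7, 1.6, 6.7]
finger_gap: 0.318
grip_force: 30.0
```

Call:
jog_arm(rows=[[0.2,0,0,-0.5,0],[0.2,0,0,-0.8,1],[0.2,0,0,-0.8,0.15],[0.2,0,0,-0.8,0],[0.2,0,0,0,0]])

```text
t: 28.13
tool_pos: [0.4401, -0.3707, 0.2071]
eef_rot: [-0.125, 3.133, -0.008]
contact_force: [0.4, -1.2, -1.4]
finger_gap: 0.322
grip_force: 30.2
```

```bash
python3 - <<'E'
from h import *
o=observe();print(o['tool_pos'],yaw(o),o['finger_gap'])
plan([*C(0,.026),.2],94.45)
E
```

```text
[ 0.4400869  -0.37070219  0.2071149 ] -175.4242724124055 0.3215918312526357
turn units 0.03 (or -35.97)
shift units [-4.17 14.35  0.18] n>= 14.9
```

Call:
jog_arm(rows=[[0.2,-0.26,0.9,0,0],[0.2,-0.26,0.9,0,0],[0.2,-0.26,0.9,0,0],[0.2,-0.26,0.9,0,0],[0.2,-0.26,0.9,0,0],[0.2,-0.26,0.9,0,0],[0.2,-0.26,0.9,0,0],[0.2,-0.26,0.9,0,0],[0.2,-0.26,0.9,0,0],[0.2,-0.26,0.9,0,0],[0.2,-0.26,0.9,0,0],[0.2,-0.26,0.9,0,0]])

```text
t: 29.13
tool_pos: [0.5279, 0.0722, 0.2014]
eef_rot: [-0.126, 3.139, -0.001]
contact_force: [0.5, -1.0, -0.1]
finger_gap: 0.32
grip_force: 30.2
```

Call:
jog_arm(rows=[[0.2,-0.26,0.9,0,0],[0.2,-0.26,0.9,0,0],[0.2,-0.26,0.9,0,0],[0.2,-0.26,0.85,0,0],[0.2,0,0,0,0],[0.2,0,0,0,0]])

```text
t: 29.63
tool_pos: [0.5577, 0.218, 0.2014]
eef_rot: [-0.132, 3.138, 0.002]
contact_force: [-0.2, 0.3, -1.4]
finger_gap: 0.32
grip_force: 30.2
```

```bash
python3 - <<'E'
from h import *
o=observe();print(o['tool_pos'],yaw(o),o['finger_gap'])
plan([*C(0.002,.026),.0935],94.45)
c=cap('top'); print(strips(c)); 
E
```

```text
[0.55765181 0.21798772 0.2013748 ] -175.19936738328383 0.31971915425434677
turn units 0.07 (or -35.93)
shift units [-0.15 -0.1   2.7 ] n>= 2.7
[[407, -197, -0.3, 190, 66]]
```

Call:
jog_arm(rows=[[0.2,-0.12,-0.06,0.6,0],[0.2,0,0,0.7,0],[0.2,0,0,0.6,0],[0.2,0,0,0.4,0],[0.2,0,0,0.25,0],[0.2,0,0,0.12,0],[0.2,0,0,0,0],[0.2,0,0,0,0]])

```text
t: 30.35
tool_pos: [0.5633, 0.2131, 0.0949]
eef_rot: [-0.125, 3.139, 0.0]
contact_force: [0.6, -0.1, -0.2]
finger_gap: 0.317
grip_force: 30.2
```

Call:
jog_arm(rows=[[0.32,0,0,0,0],[0.38,0,0,0,0],[0.43,0,0,0,0],[0.43,0,0,0,0],[0.43,0,0,-0.3,0],[0.43,0,0,-0.6,0],[0.43,0,0,-0.8,0],[0.6,0,0,-0.8,0],[0.8,0,0,-0.2,0],[0.8,0,0,0,0.9],[0.8,0,0,0,0]])

```text
t: 31.27
tool_pos: [0.5633, 0.2135, 0.204]
eef_rot: [0.003, 3.139, 0.001]
contact_force: [-0.0, -0.5, -0.4]
finger_gap: 0.797
grip_force: 0.0
```

```bash
python3 - <<'E'
from h import *
o=observe();print(o['tool_pos'],yaw(o),o['finger_gap'])
c=cap('scene'); I=c['img'].astype(int); mn=I.min(2); sat=I.max(2)-mn
print(obj(c,(mn>130)&(sat<50),.024,(170,165,250,250)))
b=c['img'][150:270,150:450][:,:,::-1]; cv2.imwrite('pics/s5.png',cv2.resize(b,None,fx=2.6,fy=2.6,interpolation=cv2.INTER_CUBIC))
plan([.462,-.231,.2],90)
E
```

```text
[0.56326127 0.21346167 0.20395238] 179.8897262747063 0.7972162452118899
[[451, -211, -0.4, 124, 35], [431, -463, 17.5, 81, 34]]
turn units 0.03 (or -35.97)
shift units [  2.53 -11.11   0.08] n>= 11.4
```

View pics/s5.png

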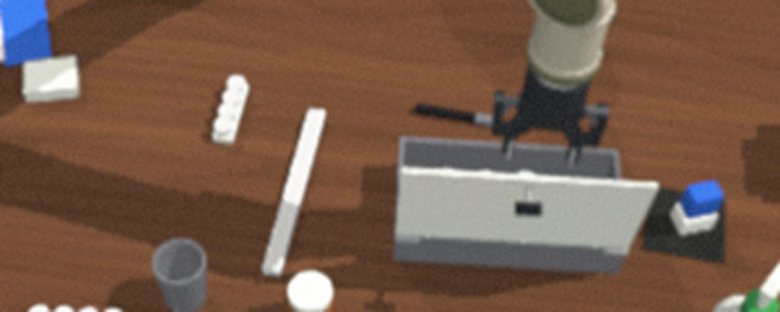

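Call:
jog_arm(rows=[[0.8,0.26,-0.9,0,0],[0.8,0.26,-0.9,0,0],[0.8,0.26,-0.9,0,0],[0.8,0.26,-0.9,0,0],[0.8,0.26,-0.9,0,0],[0.8,0.26,-0.9,0,0],[0.8,0.26,-0.9,0,0],[0.8,0.26,-0.9,0,0],[0.8,0.26,-0.9,0,0],[0.8,0.26,-0.9,0,0],[0.8,0.26,-0.9,0,0],[0.8,0.13,-0.75,0,0]])

```text
t: 32.32
tool_pos: [0.442, -0.2152, 0.2017]
eef_rot: [0.005, -3.139, 0.0]
contact_force: [0.0, -1.1, -0.6]
finger_gap: 0.803
grip_force: 0.0
```

Call:
jog_arm(rows=[[0.8,0,0,0,0],[0.8,0,0,0,0]])

```text
t: 32.48
tool_pos: [0.4432, -0.2145, 0.2017]
eef_rot: [-0.001, -3.14, -0.001]
contact_force: [1.0, 0.6, -0.0]
finger_gap: 0.803
grip_force: 0.0
```

```bash
python3 - <<'E'
from h import *
o=observe();print(o['tool_pos'],yaw(o),o['finger_gap'])
c=cap('top','t6.png'); print(strips(c))
c=cap('scene'); I=c['img'].astype(int); mn=I.min(2); sat=I.max(2)-mn
print(obj(c,(mn>130)&(sat<50),.024,(170,165,250,250)))
plan([.444,-.214,.079],90)
E
```

```text
[ 0.44319146 -0.21453593  0.20169448] 179.97232133623174 0.8030544589272789
[[409, -209, 0.6, 37, 28], [445, -183, -89.5, 37, 11], [410, -317, 28.2, 269, 158]]
[[451, -211, -0.7, 124, 35], [430, -464, 17.5, 83, 35]]
turn units 0.04 (or -35.96)
shift units [ 0.   -0.05  3.08] n>= 3.1
```

View pics/t6.png

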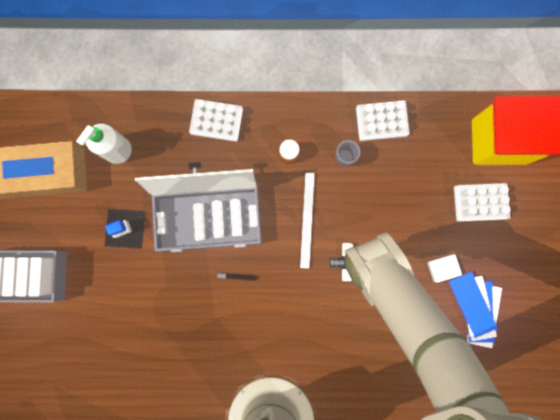

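Three strips lie in the case (199..235, 218); the fourth, knocked slightly to (346,262), is under the gripper.

Call:
jog_arm(rows=[[0.8,0,0.08,0.6,0],[0.8,0,0,0.7,0],[0.8,0,0,0.7,0],[0.8,0,0,0.7,0],[0.8,0,0,0.38,0],[0.8,0,0,0,0],[0.2,0,0,0,0],[0.2,0,0,0,0],[0.2,0,0,0,0],[0.2,0,0,0,0],[0.2,0,0,0,0],[0.2,0,0,0,0]], grip_force=30)

```text
t: 33.58
tool_pos: [0.4446, -0.2097, 0.0804]
eef_rot: [-0.002, 3.139, -0.001]
contact_force: [-0.7, 0.6, 6.9]
finger_gap: 0.318
grip_force: 30.3
```

Call:
jog_arm(rows=[[0.2,0,0,-0.5,0],[0.2,0,0,-0.8,-0.85],[0.2,0,0,-0.8,0],[0.2,0,0,-0.8,0],[0.2,0,0,0,0]])

```text
t: 34.0
tool_pos: [0.4455, -0.21, 0.2003]
eef_rot: [-0.118, 3.133, -0.005]
contact_force: [0.0, -0.4, -0.7]
finger_gap: 0.321
grip_force: 30.1
```

```bash
python3 - <<'E'
from h import *
o=observe();print(o['tool_pos'],yaw(o),o['finger_gap'])
plan([*C(0,.082),.2],94.45)
c=cap('top'); I=c['img'].astype(int); mn=I.min(2); sat=I.max(2)-mn
for s in obj(c,(mn>150)&(sat<60),.032,(172,195,246,240)): print(s, ((np.array(s[:2])/1000-CC)@np.array([[np.cos(CY),-np.sin(CY)],[np.sin(CY),np.cos(CY)]])).round(3))
print('bar',obj(c,(mn>110)&(sat<60),.014,(290,165,325,280)))
E
```

```text
[ 0.44549    -0.21000551  0.20034759] -175.69403574935063 0.32106317438565474
turn units -0.03 (or 35.97)
shift units [-3.730e+00  1.175e+01  1.000e-02] n>= 12.3
[571, 181, -89.6, 203, 127] [ 0.006 -0.008]
bar [[566, -99, -3.1, 281, 30]]
```

Call:
jog_arm(rows=[[0.2,-0.29,0.9,0,0],[0.2,-0.29,0.9,0,0],[0.2,-0.29,0.9,0,0],[0.2,-0.29,0.9,0,0],[0.2,-0.29,0.9,0,0],[0.2,-0.29,0.9,0,0],[0.2,-0.29,0.9,0,0],[0.2,-0.29,0.9,0,0],[0.2,-0.29,0.9,0,0],[0.2,-0.29,0.9,0,0],[0.2,-0.29,0.9,0,0],[0.2,-0.29,0.9,0,0]])

```text
t: 35.05
tool_pos: [0.55, 0.2331, 0.1945]
eef_rot: [0.119, -3.139, 0.001]
contact_force: [0.8, 0.3, -0.8]
finger_gap: 0.322
grip_force: 30.1
```

Call:
jog_arm(rows=[[0.2,-0.27,0.9,0,0],[0.2,0,0,0,0],[0.2,0,0,0,0]])

```text
t: 35.3
tool_pos: [0.5575, 0.2708, 0.1945]
eef_rot: [0.125, -3.139, -0.002]
contact_force: [-0.7, -0.3, -1.2]
finger_gap: 0.317
grip_force: 30.1
```

```bash
python3 - <<'E'
from h import *
o=observe();print(o['tool_pos'],yaw(o),o['finger_gap'])
plan([*C(0,.082),.0875],94.45)
E
```

```text
[0.55752307 0.27083894 0.1945248 ] -175.4557672315488 0.3171686346008017
turn units 0.02 (or -35.98)
shift units [-0.   -0.01  2.68] n>= 2.7
```

Call:
jog_arm(rows=[[0.2,0,0,0.6,0],[0.2,0,0,0.7,0],[0.2,0,0,0.6,0],[0.2,0,0,0.4,0],[0.2,0,0,0.25,0],[0.2,0,0,0.12,0],[0.2,0,0,0,0],[0.2,0,0,0,0]])

```text
t: 35.97
tool_pos: [0.5584, 0.268, 0.0888]
eef_rot: [-0.118, 3.139, 0.0]
contact_force: [0.2, 0.3, -0.3]
finger_gap: 0.324
grip_force: 30.1
```

Call:
jog_arm(rows=[[0.32,0,0,0,0],[0.38,0,0,0,0],[0.43,0,0,0,0],[0.43,0,0,0,0],[0.43,0,0,-0.3,0],[0.43,0,0,-0.6,0],[0.43,0,0,-0.8,0],[0.6,0,0,-0.8,0],[0.8,0,0,-0.2,0],[0.8,0,0,0,1],[0.8,0,0,0,0.5],[0.8,0,0,0,0]])

```text
t: 36.97
tool_pos: [0.5582, 0.2684, 0.1973]
eef_rot: [0.09, 3.139, 0.0]
contact_force: [0.3, -0.3, -0.4]
finger_gap: 0.8
grip_force: 0.0
```

```bash
python3 - <<'E'
from h import *
o=observe();print(o['tool_pos'],yaw(o),o['finger_gap'],o['qpos'].round(2))
plan([.566,-.1,.2],86.9)
E
```

```text
[0.55821762 0.26835786 0.19734541] 176.72922861368872 0.7997237361513094 [-0.09  0.7  -0.7   1.91  0.64  0.77  0.37]
turn units -0.03 (or 35.97)
shift units [-0.69 -9.18 -0.07] n>= 9.2
```

Call:
jog_arm(rows=[[0.8,-0.07,-0.92,0,0],[0.8,-0.07,-0.92,0,0],[0.8,-0.07,-0.92,0,0],[0.8,-0.07,-0.92,0,0],[0.8,-0.07,-0.92,0,0],[0.8,-0.07,-0.92,0,0],[0.8,-0.07,-0.92,0,0],[0.8,-0.07,-0.92,0,0],[0.8,-0.07,-0.92,0,0],[0.8,-0.07,-0.9,0,0],[0.8,0,0,0,0],[0.8,0,0,0,0]])

```text
t: 37.97
tool_pos: [0.5656, -0.1025, 0.196]
eef_rot: [-0.092, -3.14, 0.001]
contact_force: [0.3, 0.4, -0.5]
finger_gap: 0.803
grip_force: 0.0
```

```bash
python3 - <<'E'
from h import *
o=observe();print(o['tool_pos'],yaw(o),o['finger_gap'])
plan([.566,-.1,.0755],86.9)
c=cap('top'); I=c['img'].astype(int); mn=I.min(2); sat=I.max(2)-mn
Rm=np.array([[np.cos(CY),-np.sin(CY)],[np.sin(CY),np.cos(CY)]])
for th in(150,190):
  for s in obj(c,(mn>th)&(sat<60),.032,(172,195,246,242)): print(s, ((np.array(s[:2])/1000-CC)@Rm).round(3))
cv2.imwrite('pics/case3.png',cv2.resize(c['img'][160:285,125:330][:,:,::-1],None,fx=3.8,fy=3.8,interpolation=cv2.INTER_CUBIC))
E
```

```text
[ 0.56556779 -0.10253788  0.19600892] 176.65310808123397 0.8034935743497548
turn units -0.05 (or 35.95)
shift units [-0.01  0.06  3.01] n>= 3.0
[568, 183, -89.6, 209, 133] [ 0.004 -0.006]
[558, 213, 4.5, 108, 31] [-0.004  0.025]
[560, 269, 4.6, 108, 28] [0.002 0.081]
[566, 159, 4.3, 108, 32] [-0.   -0.03]
[571, 107, 4.3, 110, 30] [ 0.001 -0.082]
```

View pics/case3.png

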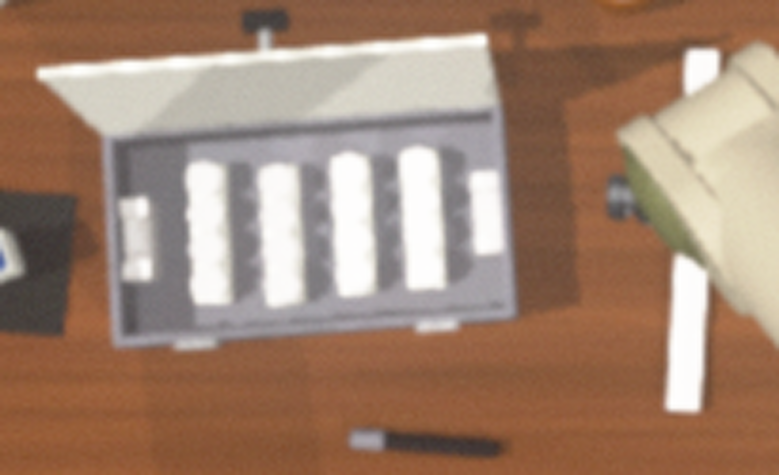

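All four strips lie flat and parallel in the case; the gripper is over the bar (ends in the crop at (702,48), (685,411)).

Call:
jog_arm(rows=[[0.8,0,0.06,0.6,0],[0.8,0,0,0.7,0],[0.8,0,0,0.7,0],[0.8,0,0,0.6,0],[0.8,0,0,0.4,0],[0.8,0,0,0,0],[0.8,0,0,0,0]], grip_force=60)

```text
t: 38.6
tool_pos: [0.566, -0.0953, 0.0761]
eef_rot: [-0.081, -3.139, -0.001]
contact_force: [-0.3, 0.6, 0.7]
finger_gap: 0.798
grip_force: 0.0
```

```bash
python3 - <<'E'
from h import *
o=observe();print(o['tool_pos'],yaw(o),o['contact_force'])
c=cap('top')
f=lambda p,z: np.round(1000*ray(c,(np.array(p,float)+.5)/3.8-.5+[125,160],z),1)
q=f([(702,48),(685,411)],.014); print(q,q.mean(0),np.linalg.norm(q[0]-q[1]))
plan([*q.mean(0)/1000,.0765],86.9)
E
```

```text
[ 0.56602153 -0.09529533  0.07609382] 177.0461169455415 [-0.25216374  0.58336488  0.74929443]
[[ 705.3 -106. ]
 [ 427.2  -93.4]] [566.25 -99.7 ] 278.3852905596845
turn units 0.02 (or -35.98)
shift units [-0.   -0.1   0.01] n>= 0.1
```

Call:
jog_arm(rows=[[0.8,0,-0.1,0,0],[0.15,0,0,0,0],[0.15,0,0,0,0],[0.15,0,0,0,0],[0.15,0,0,0,0],[0.15,0,0,0,0],[0.15,0,0,0,0],[0.15,0,0,0,0]], grip_force=60)

```text
t: 39.32
tool_pos: [0.5661, -0.1016, 0.0771]
eef_rot: [0.087, 3.139, -0.001]
contact_force: [-1.2, -0.8, 7.9]
finger_gap: 0.261
grip_force: 59.1
```

Call:
jog_arm(rows=[[0.15,0,0,-0.4,0],[0.15,0,0,-0.6,0],[0.15,0,0,-0.6,0],[0.15,0,0,-0.6,0],[0.15,0,0,-0.6,0],[0.15,0,0,-0.6,0],[0.15,0,0,-0.6,0],[0.15,0,0,-0.6,0],[0.15,0,0,-0.6,0],[0.15,0,0,0,0]])

```text
t: 40.15
tool_pos: [0.5672, -0.101, 0.2885]
eef_rot: [0.086, 3.135, -0.001]
contact_force: [0.5, 0.7, -2.1]
finger_gap: 0.258
grip_force: 59.7
```

```bash
python3 - <<'E'
from h import *
o=observe();print(o['tool_pos'],yaw(o),o['finger_gap'],o['grip_force'],o['qpos'].round(2))
plan([*C(0,0),.27],4.45)
E
```

```text
[ 0.5671675  -0.10095238  0.288501  ] 176.84341266702273 0.2575007830286573 59.66713786125183 [ 0.64  0.56 -0.84  1.93  0.54  0.88  1.05]
turn units 16.48 (or -19.52)
shift units [7.22 0.48 0.46] n>= 7.3
```

Call:
jog_arm(rows=[[0.15,0,0,0,1],[0.15,0,0,0,1],[0.15,0,0,0,1],[0.15,0,0,0,1],[0.15,0,0,0,1],[0.15,0,0,0,1],[0.15,0,0,0,1],[0.15,0,0,0,1],[0.15,0,0,0,1]])

```text
t: 40.9
tool_pos: [0.5654, -0.1015, 0.2836]
eef_rot: [-1.287, -2.865, 0.001]
contact_force: [0.9, 0.2, -1.8]
finger_gap: 0.255
grip_force: 59.6
```

Call:
jog_arm(rows=[[0.15,0,0,0,1],[0.15,0,0,0,1],[0.15,0,0,0,1],[0.15,0,0,0,1],[0.15,0,0,0,1],[0.15,0,0,0,1],[0.15,0,0,0,1],[0.15,0,0,0,0.48],[0.15,0,0,0,0]])

```text
t: 41.65
tool_pos: [0.5654, -0.1013, 0.2837]
eef_rot: [-2.135, -2.304, 0.001]
contact_force: [-1.1, 0.2, -0.8]
finger_gap: 0.261
grip_force: 59.6
```

Call:
jog_arm(rows=[[0.15,0.8,0.05,0,0],[0.15,0.8,0.05,0,0],[0.15,0.8,0.05,0,0],[0.15,0.8,0.05,0,0],[0.15,0.8,0.05,0,0],[0.15,0.8,0.05,0,0],[0.15,0.8,0.05,0,0],[0.15,0.8,0.05,0,0],[0.15,0.8,0.05,0,0],[0.15,0,0,0,0],[0.15,0,0,0,0]])

```text
t: 42.57
tool_pos: [0.5608, 0.1894, 0.2838]
eef_rot: [-2.126, -2.311, 0.0]
contact_force: [0.1, -1.1, -2.2]
finger_gap: 0.26
grip_force: 59.6
```

```bash
python3 - <<'E'
from h import *
o=observe();print(o['tool_pos'],yaw(o),o['finger_gap'],o['grip_force'],o['qpos'].round(2))
plan([*C(0,0),.16],4.45)
c=cap('top')
cv2.imwrite('pics/t7.png',c['img'][:,:,::-1])
E
```

```text
[0.56079844 0.18943945 0.28381896] 94.77020287999015 0.2604184308178115 59.57318902015686 [-0.11  0.5  -0.45  1.91  0.29  0.8  -0.63]
turn units 0.06 (or -35.94)
shift units [-0.03  0.08  3.1 ] n>= 3.1
```

View pics/t7.png

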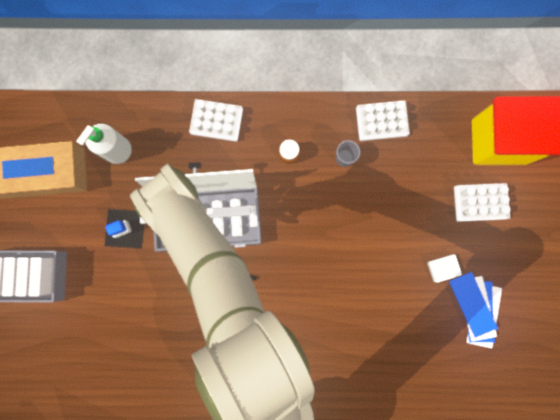

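Call:
jog_arm(rows=[[0.15,-0.03,0.08,0.5,0.06],[0.15,0,0,0.6,0],[0.15,0,0,0.6,0],[0.15,0,0,0.6,0],[0.15,0,0,0.6,0],[0.15,0,0,0.3,0],[0.15,0,0,0,0],[0.15,0,0,0,0],[0.15,0,0,0,0]])

```text
t: 43.37
tool_pos: [0.5654, 0.186, 0.1573]
eef_rot: [2.14, 2.299, 0.002]
contact_force: [0.1, 0.2, -2.0]
finger_gap: 0.258
grip_force: 59.6
```

```bash
python3 - <<'E'
from h import *
o=observe();print(o['tool_pos'],yaw(o),o['finger_gap'],o['contact_force'])
plan([*C(0,0),.113],4.45)
c=cap('top'); I=c['img']
P=cloud(c)
cv2.imwrite('pics/t8.png',cv2.resize(I[170:260,140:275][:,:,::-1],None,fx=5,fy=5,interpolation=cv2.INTER_CUBIC))
E
```

```text
[0.56536983 0.18600841 0.15733616] 94.11938741331016 0.25830101446210385 [ 0.09568174  0.2072729  -2.00808739]
turn units -0.07 (or 35.93)
shift units [ 0.06 -0.03  1.11] n>= 1.1
```

View pics/t8.png

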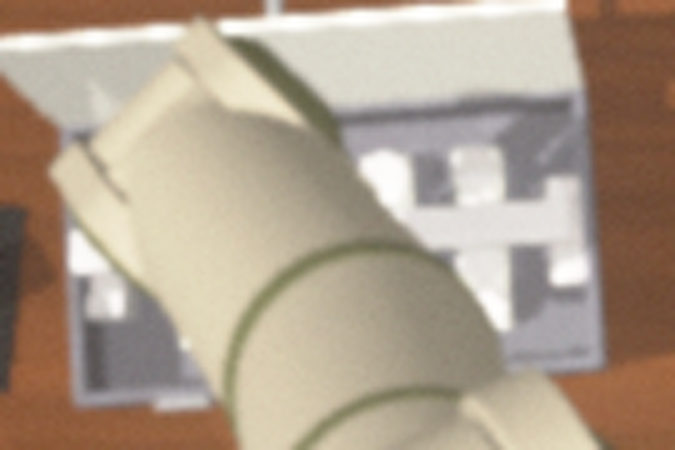

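Call:
jog_arm(rows=[[0.15,0.06,-0.03,0.2,-0.07],[0.15,0,0,0.2,0],[0.15,0,0,0,0],[0.15,0,0,0,0]])

```text
t: 43.75
tool_pos: [0.5631, 0.1885, 0.1398]
eef_rot: [-2.132, -2.307, 0.001]
contact_force: [0.6, -0.4, -2.0]
finger_gap: 0.263
grip_force: 59.6
```

```bash
python3 - <<'E'
from h import *
o=observe();print(o['tool_pos'],yaw(o),o['finger_gap'],o['contact_force'])
plan([*C(0,0),.113],4.45)
c=cap('top')
e=ray(c,[(140+583/5-.4,170+217/5-.4)],.094)[0]
Rm=np.array([[np.cos(CY),-np.sin(CY)],[np.sin(CY),np.cos(CY)]])
print('end',(e-CC)@Rm,'tcp',(o['tool_pos'][:2]-CC)@Rm)
E
```

```text
[0.56309927 0.18851979 0.13981099] 94.51514212015493 0.26289634208416035 [ 0.57825022 -0.39327136 -1.97089683]
turn units 0.01 (or -35.99)
shift units [-0.    0.02  0.67] n>= 0.7
end [ 0.00159007 -0.14492744] tcp [-8.96476366e-04  8.96169301e-05]
```

Call:
jog_arm(rows=[[0.15,0,0.02,0.15,0],[0.15,0,0,0.15,0],[0.15,0,0,0.1,0],[0.15,0,0,0,0]])

```text
t: 44.13
tool_pos: [0.5638, 0.1884, 0.1231]
eef_rot: [-2.132, -2.306, 0.002]
contact_force: [-0.0, -0.3, -1.2]
finger_gap: 0.258
grip_force: 59.6
```

Call:
jog_arm(rows=[[0.15,0,0,0.12,0],[0.15,0,0,0.12,0],[0.15,0,0,0,0],[0.15,0,0,0,0]])

```text
t: 44.47
tool_pos: [0.564, 0.1886, 0.1143]
eef_rot: [-2.132, -2.307, 0.001]
contact_force: [0.4, -0.7, -2.9]
finger_gap: 0.258
grip_force: 59.6
```

```bash
python3 - <<'E'
from h import *
o=observe();print(o['tool_pos'],yaw(o),o['contact_force'])
plan([*C(0,0),.111],4.45)
E
```

```text
[0.56403969 0.18856171 0.1142777 ] 94.50290225221279 [ 0.40201755 -0.67870637 -2.91486892]
turn units 0.01 (or -35.99)
shift units [-0.   -0.    0.08] n>= 0.1
```

Call:
jog_arm(rows=[[0.15,0,0,0.07,0],[0.15,0,0,0,0],[0.3,0,0,0,0],[0.4,0,0,0,0],[0.45,0,0,0,0],[0.45,0,0,0,0],[0.45,0,0,-0.3,0],[0.45,0,0,-0.6,0],[0.45,0,0,-0.8,0],[0.6,0,0,-0.9,0],[0.8,0,0,-0.9,0],[0.8,0,0,-0.9,0]])

```text
t: 45.47
tool_pos: [0.5637, 0.1885, 0.2906]
eef_rot: [-2.132, -2.307, -0.0]
contact_force: [-0.4, -0.7, -0.5]
finger_gap: 0.799
grip_force: 0.0
```

Call:
jog_arm(rows=[[0.8,0,0,-0.9,-1],[0.8,0,0,-0.5,-1],[0.8,0,0,0,-1],[0.8,0,0,0,-1],[0.8,0,0,0,-1],[0.8,0,0,0,-1],[0.8,0,0,0,-1],[0.8,0,0,0,-1],[0.8,0,0,0,-1],[0.8,0,0,0,-1],[0.8,0,0,0,-1],[0.8,0,0,0,-1]])

```text
t: 46.47
tool_pos: [0.5638, 0.1884, 0.3449]
eef_rot: [0.686, 3.065, -0.0]
contact_force: [-0.7, 0.8, -0.4]
finger_gap: 0.799
grip_force: 0.0
```

Call:
jog_arm(rows=[[0.8,0,0,0,-1],[0.8,0,0,0,-1],[0.8,0,0,0,-1],[0.8,0,0,0,-1],[0.8,0,0,0,-1],[0.8,0,0,0,-1],[0.8,0,0,0,0]])

```text
t: 47.05
tool_pos: [0.564, 0.1883, 0.3446]
eef_rot: [-0.129, 3.139, -0.0]
contact_force: [0.2, 1.7, 0.3]
finger_gap: 0.799
grip_force: 0.0
```

```bash
python3 - <<'E'
from h import *
o=observe();print(o['tool_pos'],yaw(o),o['qpos'].round(2))
plan([.7014,.1987,.354],94.45)
c=cap('top')
cv2.imwrite('pics/t9.png',cv2.resize(c['img'][150:270,95:275][:,:,::-1],None,fx=4.4,fy=4.4,interpolation=cv2.INTER_CUBIC))
E
```

```text
[0.56400907 0.18827569 0.34457489] -175.29166826126098 [ 0.18  0.53 -0.9   1.83  0.49  1.02  0.74]
turn units 0.05 (or -35.95)
shift units [-3.44 -0.01 -0.24] n>= 3.5
```

View pics/t9.png

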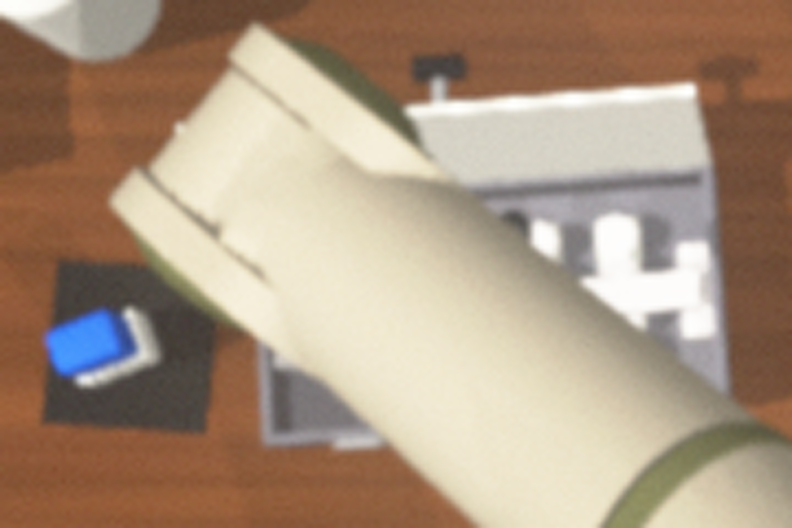

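The bar lies in the right notch (around (690,290) in the crop), and the knob is at (439,67).

Call:
jog_arm(rows=[[0.8,0,0,-0.25,0],[0.8,-0.85,0,0,0],[0.8,-0.85,0,0,0],[0.8,-0.85,0,0,0],[0.8,-0.85,0,0,0],[0.8,0,0,0,0],[0.8,0,0,0,0]])

```text
t: 47.68
tool_pos: [0.7009, 0.1992, 0.3539]
eef_rot: [0.118, -3.139, -0.001]
contact_force: [-1.1, 0.1, 0.1]
finger_gap: 0.802
grip_force: 0.0
```

```bash
python3 - <<'E'
from h import *
o=observe();print(o['tool_pos'],yaw(o))
plan([.7014,.1987,.255],94.45)
c=cap('top'); P=cloud(c)
Rm=np.array([[np.cos(CY),-np.sin(CY)],[np.sin(CY),np.cos(CY)]])
Q=(P[...,:2]-CC)@Rm; Z=P[...,2]
for s in(1,-1):
  m=(Z>.043)&(Z<.054)&(s*Q[...,1]>.085)&(s*Q[...,1]<.115)&(abs(Q[...,0])<.03)
  print('mid bar',s,m.sum(),Q[m].mean(0) if m.any() else None, Q[m].min(0) if m.any() else None,Q[m].max(0) if m.any() else None)
  m=(Z>.043)&(Z<.054)&(s*Q[...,1]>.125)&(s*Q[...,1]<.141)&(abs(Q[...,0])<.012)
  print('in notch',m.sum(), np.median(Z[m]) if m.any() else None)
E
```

```text
[0.7008745  0.19924629 0.35388224] -175.69083294371615
turn units -0.03 (or 35.97)
shift units [-0.01 -0.01  2.47] n>= 2.5
mid bar 1 79 [-0.00059922  0.10002144] [-0.01246066  0.08518214] [0.0115996  0.11481465]
in notch 45 0.048353251236906925
mid bar -1 0 None None None
in notch 0 None
```

Call:
jog_arm(rows=[[0.8,0,0,0.6,0],[0.8,0,0,0.7,0],[0.8,0,0,0.7,0],[0.8,0,0,0.47,0],[0.8,0,0,0,0],[0.25,0,0,0,0],[0.25,0,0,0,0],[0.25,0,0,0,0],[0.25,0,0,0,0],[0.25,0,0,0,0],[0.25,0,0,0,0]], grip_force=40)

```text
t: 48.65
tool_pos: [0.7008, 0.1987, 0.2575]
eef_rot: [-0.121, 3.136, -0.001]
contact_force: [0.9, -2.6, 6.9]
finger_gap: 0.335
grip_force: 39.5
```

Call:
jog_arm(rows=[[0.25,0.2,0,-0.07,0],[0.25,0.2,0,-0.06,0],[0.25,0.2,0,-0.05,0],[0.25,0.21,0,-0.04,0],[0.25,0.21,0,-0.03,0],[0.25,0.21,0,-0.02,0],[0.25,0.21,0,0,0],[0.25,0,0,0,0]])

```text
t: 49.32
tool_pos: [0.6417, 0.194, 0.2673]
eef_rot: [-0.123, 3.138, -0.003]
contact_force: [0.4, -4.2, 5.6]
finger_gap: 0.335
grip_force: 46.5
```

```bash
python3 - <<'E'
from h import *
o=observe();print(o['tool_pos'],o['finger_gap'],o['grip_force'],o['contact_force'])
p=o['tool_pos']
d=(p[:2]-CC)@[np.cos(CY),np.sin(CY)]-.08; z=p[2]-.054-.0635
print('flap est',np.arctan2(z,-d)-.2145, np.hypot(d,z))
E
```

```text
[0.6416662  0.19396499 0.26733201] 0.33484475765377425 46.472153663635254 [ 0.41981191 -4.17676606  5.61935286]
flap est 1.3419885904737143 0.14984734820627854
```

Call:
jog_arm(rows=[[0.25,0.21,0,0.01,0],[0.25,0.21,0,0.02,0],[0.25,0.21,0,0.03,0],[0.25,0.2,0,0.05,0],[0.25,0.2,0,0.06,0],[0.25,0.2,0,0.07,0],[0.25,0.19,0,0.08,0],[0.25,0.19,0,0.09,0],[0.25,0.18,0,0.1,0],[0.25,0.18,0,0.11,0],[0.25,0.17,0,0.12,0]])

```text
t: 50.23
tool_pos: [0.5567, 0.1871, 0.2373]
eef_rot: [-0.122, 3.138, -0.003]
contact_force: [1.2, -5.4, 5.8]
finger_gap: 0.332
grip_force: 52.2
```

Call:
jog_arm(rows=[[0.25,0.16,0,0.13,0],[0.25,0.15,0,0.14,0],[0.25,0.15,0,0.15,0],[0.25,0.14,0,0.16,0],[0.25,0.13,0,0.17,0],[0.25,0,0,0,0]])

```text
t: 50.73
tool_pos: [0.5261, 0.1847, 0.2059]
eef_rot: [0.124, -3.137, 0.004]
contact_force: [-2.9, -5.9, 3.5]
finger_gap: 0.334
grip_force: 52.5
```

```bash
python3 - <<'E'
from h import *
o=observe();print(o['tool_pos'],o['finger_gap'],o['grip_force'],o['contact_force'])
p=o['tool_pos']
d=(p[:2]-CC)@[np.cos(CY),np.sin(CY)]-.08; z=p[2]-.054-.0635
print('flap est',np.arctan2(z,-d)-.2145, np.hypot(d,z))
plan([.5053,.1831,.1525])
E
```

```text
[0.52609127 0.18465797 0.20589003] 0.33410999494514604 52.50078499317169 [-2.94665176 -5.92678894  3.52773626]
flap est 0.4280282068084157 0.14750812750221517
shift units [0.52 0.   1.33] n>= 1.4
```

Call:
jog_arm(rows=[[0.25,0.12,0,0.17,0],[0.25,0.1,0,0.18,0],[0.25,0.09,0,0.19,0],[0.25,0.07,0,0.19,0],[0.25,0.06,0,0.2,0],[0.25,0.05,0,0.2,0],[0.25,0.03,0,0.2,0],[0.25,0,0,0.1,0],[0.25,0,0,0,0],[0.25,0,0,0,0]])

```text
t: 51.57
tool_pos: [0.5047, 0.1831, 0.1521]
eef_rot: [0.124, -3.138, 0.009]
contact_force: [-15.8, -11.4, 47.2]
finger_gap: 0.339
grip_force: 61.4
```

```bash
python3 - <<'E'
from h import *
o=observe();print(o['tool_pos'],o['finger_gap'],o['grip_force'],o['contact_force'])
c=cap('top'); P=cloud(c)
Rm=np.array([[np.cos(CY),-np.sin(CY)],[np.sin(CY),np.cos(CY)]])
Q=(P[...,:2]-CC)@Rm; Z=P[...,2]
for x in(-.07,-.04,0,.04,.07):
  m=(abs(Q[...,0]-x)<.006)&(abs(abs(Q[...,1])-.1)<.03)&(Z<.075)&(Z>.05); print(x,m.sum(),np.median(Z[m]) if m.any() else 0)
E
```

```text
[0.50472907 0.1830819  0.15205181] 0.3386905543689706 61.38905704021454 [-15.81094554 -11.38258034  47.23169413]
-0.07 0 0
-0.04 3 0.06844768664421519
0 104 0.06636219547909705
0.04 134 0.06656297121177945
0.07 175 0.06638731695654077
```

Call:
jog_arm(rows=[[0.25,0,0,-0.1,0],[0.5,0,0,0,0],[0.7,0,0,0,0],[0.8,0,0,0,0],[0.8,0,0,-0.4,0],[0.8,0,0,-0.7,0],[0.8,0,0,-0.7,0],[0.8,0,0,-0.7,0],[0.8,0,0,0,1],[0.8,0,0,0,1],[0.8,0,0,0,1],[0.8,0,0,0,1]])

```text
t: 52.62
tool_pos: [0.5074, 0.1844, 0.2531]
eef_rot: [0.431, 3.112, 0.001]
contact_force: [-0.8, 0.4, 0.9]
finger_gap: 0.799
grip_force: 0.0
```

Call:
jog_arm(rows=[[1,0,0,0,1],[1,0,0,0,1],[1,0,0,0,1],[1,0,0,0,1],[1,0,0,0,1],[1,0,0,0,1],[1,0,0,0,1],[1,0,0,0,1],[1,0,0,0,1],[1,0,0,0,1],[1,0,0,0,0.35],[1,0,0,0,0]])

```text
t: 53.62
tool_pos: [0.5072, 0.1846, 0.253]
eef_rot: [-1.739, -2.616, -0.0]
contact_force: [0.3, -0.5, -0.6]
finger_gap: 0.998
grip_force: 0.0
```

```bash
python3 - <<'E'
from h import *
o=observe();print(o['tool_pos'],yaw(o),o['qpos'].round(2))
plan([.5378,.4330,.25],22.6)
c=cap('top'); P=cloud(c)
I=c['img'].astype(int)
print('stamp top',obj(c,(I[...,2]-I[...,0]>50),.077,(95,190,150,250)))
Rm=np.array([[np.cos(CY),-np.sin(CY)],[np.sin(CY),np.cos(CY)]])
Q=(P[...,:2]-CC)@Rm; Z=P[...,2]
for x in(-.07,-.04,0,.04,.07):
  m=(abs(Q[...,0]-x)<.006)&(abs(abs(Q[...,1])-.1)<.03)&(Z<.085)&(Z>.04); print(x,m.sum(),np.median(Z[m]) if m.any() else 0)
E
```

```text
[0.50720281 0.18458078 0.25297655] 112.77018510536209 [-0.1   0.49 -0.49  2.05  0.36  0.68 -0.43]
turn units 0.03 (or -35.97)
shift units [5.44 3.09 0.07] n>= 6.3
stamp top [[535, 438, -67.6, 52, 36]]
-0.07 97 0.06880233626747767
-0.04 90 0.06853295429383366
0 90 0.0678094043085854
0.04 93 0.06692829207525985
0.07 156 0.06624410753828225
```

Call:
jog_arm(rows=[[1,0.78,0.44,0,0],[1,0.78,0.44,0,0],[1,0.78,0.44,0,0],[1,0.78,0.44,0,0],[1,0.78,0.44,0,0],[1,0.78,0.44,0,0],[1,0.78,0.44,0,0],[1,0,0,0,0],[1,0,0,0,0]])

```text
t: 54.42
tool_pos: [0.5353, 0.4357, 0.2524]
eef_rot: [-1.732, -2.619, -0.0]
contact_force: [0.5, -0.2, -0.3]
finger_gap: 0.999
grip_force: 0.0
```

```bash
python3 - <<'E'
from h import *
o=observe();print(o['tool_pos'],yaw(o))
plan([.5378,.4335,.1215],22.6)
E
```

```text
[0.53533938 0.43565195 0.25236369] 113.05033456232137
turn units 0.09 (or -35.91)
shift units [-0.07  0.04  3.27] n>= 3.3
```

Call:
jog_arm(rows=[[1,-0.05,0.04,0.6,0],[1,0,0,0.7,0],[1,0,0,0.7,0],[1,0,0,0.7,0],[1,0,0,0.5,0],[1,0,0,0,0],[0.2,0,0,0,0],[0.2,0,0,0,0],[0.2,0,0,0,0],[0.2,0,0,0,0],[0.2,0,0,0,0],[0.2,0,0,0,0]], grip_force=30)

```text
t: 55.42
tool_pos: [0.5391, 0.4321, 0.1266]
eef_rot: [1.74, 2.615, 0.003]
contact_force: [-0.7, -1.0, 7.8]
finger_gap: 0.351
grip_force: 30.6
```

Call:
jog_arm(rows=[[0.2,0,0,-0.4,0],[0.2,0,0,-0.7,0],[0.2,0,0,-0.7,0],[0.2,0,0,-0.7,0],[0.2,0,0,-0.5,0],[0.2,0,0,0,0],[0.2,0,0,0,0]])

```text
t: 56.0
tool_pos: [0.5389, 0.4321, 0.2465]
eef_rot: [1.739, 2.615, 0.004]
contact_force: [0.8, -0.4, -1.4]
finger_gap: 0.34
grip_force: 30.1
```

```bash
python3 - <<'E'
from h import *
o=observe();print(o['tool_pos'],yaw(o),o['finger_gap'],o['grip_force'])
plan([.577,.252,.24],22.6)
E
```

```text
[0.53888771 0.43206371 0.24653069] 112.73866379568324 0.3398100492339629 30.146749019622803
turn units 0.03 (or -35.97)
shift units [-4.52 -0.85  0.16] n>= 4.6
```

Call:
jog_arm(rows=[[0.2,-0.75,-0.14,0,0],[0.2,-0.75,-0.14,0,0],[0.2,-0.75,-0.14,0,0],[0.2,-0.75,-0.14,0,0],[0.2,-0.75,-0.14,0,0],[0.2,-0.75,-0.14,0,0],[0.2,0,0,0,0],[0.2,0,0,0.4,0],[0.2,0,0,0.4,0],[0.2,0,0,0.2,0],[0.2,0,0,0,0],[0.2,0,0,0,0]])

```text
t: 57.0
tool_pos: [0.5767, 0.253, 0.2042]
eef_rot: [-1.738, -2.615, 0.003]
contact_force: [0.6, 0.2, -0.8]
finger_gap: 0.346
grip_force: 30.1
```

```bash
python3 - <<'E'
from h import *
o=observe();print(o['tool_pos'],yaw(o),o['finger_gap'],o['grip_force'],o['contact_force'])
E
```

```text
[0.5767185  0.25304758 0.20416085] 112.77778038049671 0.34555694385863095 30.09307622909546 [ 0.60933753  0.1647502  -0.84990587]
```

Call:
jog_arm(rows=[[0.2,0,0,0.15,0],[0.2,0,0,0.1,0],[0.2,0,0,0.1,0],[0.2,0,0,0.05,0],[0.2,0,0,0,0],[0.2,0,0,0,0]])

```text
t: 57.5
tool_pos: [0.5772, 0.253, 0.1896]
eef_rot: [1.739, 2.616, 0.0]
contact_force: [-1.8, -1.5, 4.6]
finger_gap: 0.346
grip_force: 30.8
```

```bash
python3 - <<'E'
from h import *
o=observe();print(o['tool_pos'],yaw(o),o['finger_gap'],o['grip_force'],o['contact_force'])
E
```

```text
[0.5772296  0.25303359 0.18961388] 112.74806216683457 0.3456407622939384 30.81234633922577 [-1.80584193 -1.50755721  4.58828044]
```

Contact at 4.6 N; release, lift and clear away.

Call:
jog_arm(rows=[[0.4,0,0,0,0],[0.6,0,0,0,0],[0.8,0,0,0,0],[1,0,0,0,0],[1,0,0,0,0],[1,0,0,-0.3,0],[1,0,0,-0.6,0],[1,0,0,-0.8,0],[1,0,0,-0.8,0],[1,0,0,-0.8,0],[1,0,0,0,0]])

```text
t: 58.42
tool_pos: [0.5787, 0.2546, 0.3284]
eef_rot: [1.737, 2.612, 0.013]
contact_force: [0.9, 0.0, 0.7]
finger_gap: 1.0
grip_force: 0.0
```

Call:
jog_arm(rows=[[1,-0.8,-0.3,0,0],[1,-0.8,-0.3,0,0],[1,-0.8,-0.3,0,0],[1,-0.8,-0.3,0,0],[1,-0.8,-0.3,0,0],[1,-0.8,-0.3,0,0],[1,-0.8,-0.3,0,0],[1,-0.8,-0.3,0,0],[1,-0.8,-0.3,0,0],[1,-0.8,-0.3,0,0],[1,0,0,0,0],[1,0,0,0,0]])

```text
t: 59.42
tool_pos: [0.5901, -0.0911, 0.3214]
eef_rot: [1.745, 2.612, -0.001]
contact_force: [-1.0, 1.5, -0.4]
finger_gap: 1.003
grip_force: 0.0
```

```bash
python3 - <<'E'
from h import *
o=observe();print(o['tool_pos'],o['qpos'].round(2))
c=cap('top'); P=cloud(c)
I=c['img'].astype(int)
s=obj(c,(I[...,2]-I[...,0]>50),.140,(150,175,260,250)); print(s)
Rm=np.array([[np.cos(CY),-np.sin(CY)],[np.sin(CY),np.cos(CY)]])
Q=(P[...,:2]-CC)@Rm; Z=P[...,2]
if s: print('stamp case',(np.array(s[0][:2])/1000-CC)@Rm)
m=(I[...,2]-I[...,0]>50)&(abs(Q[...,0])<.08)&(abs(Q[...,1])<.15);print('top z',np.median(Z[m]),m.sum())
for x in(-.07,-.04,0,.04,.07):
  m=(abs(Q[...,0]-x)<.006)&(abs(Q[...,1]+.07)<.05)&(Z<.085)&(Z>.04); print(x,m.sum(),np.median(Z[m]) if m.any() else 0)
E
```

```text
[ 0.59006269 -0.09114498  0.32139213] [ 0.41  0.47 -0.51  1.86  0.29  0.89  0.16]
[[573, 261, -70.1, 44, 31]]
stamp case [0.01459808 0.07158314]
top z 0.14000435674435874 181
-0.07 154 0.06610370104946117
-0.04 149 0.06683600038011073
0 150 0.06585023601479922
0.04 150 0.06693067127487584
0.07 147 0.06664684299011747
```

```bash
python3 -c "
from station import close_job; print(close_job())"
```

```text
the job is handed in; nothing more can be done
None
```

I handed the job in at about 59 s: all four strips are in the case, the bar is across the supports, the flap is closed and the stamp is back on it. My last camera readings showed nothing out of place, but no verdict came back.

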